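# Set the fallen pigment bottles up in the warmer and start it

## Robot

A 7-joint arm with a two-finger parallel gripper is mounted at the origin on the work surface. World frame = base frame: x ahead of the robot, y to its left, z up, the work surface at z = 0. Lengths are in m, angles in rad, forces in N, time in s.
With the tool pointing down it reaches from about 0.425 to 0.925 m from the base axis. Payload 6.8 kg.
Tool frame: the origin (TCP) lies midway between the tips of the shut fingers; the grasp point (between the pads) lies 19 mm behind it (bot.pinch_z is the distance from the TCP to the grasp point, in m); z points along the fingers, y is the line along which they close (so a half turn about z gives the same grasp; the last joint's range is limited). The gripper opens to 85 mm and grips with 20 to 120 N. Pads are 22 mm wide; open, the fingers measure 114 mm over their backs; the gripper's body (76 mm by 85 mm) begins 54 mm behind the grasp point. The pads swing forward as they close: fully open they stand 13 mm farther back than shut.
Start: joints at [1.176, 0.477, 0.022, 1.555, -0.011, 1.109, -0.083], TCP at [0.191, -0.647, 0.231] pointing down, gripper open.
Joint ranges: [-2.96, 2.96], [-0.34, 2.1], [-1.41, 1.46], [0.24, 2.44], [-1.37, 4.51], [0.17, 1.92], [-2.96, 2.96]. Speed limits (rad/s): [2.39, 2.39, 3.14, 3.14, 3.14, 3.14, 3.14].

## Interface

Orientations are given as a unit quaternion [w, x, y, z].
In Python, from station import bot, imaging gives the robot as it stands. The module is installed in compiled form; this text tells all that it offers.
- The arm moves only by the tool carry_out, never from a script. Its argument "targets" is a list of rows, each a list of 5 numbers: the shift along the tool's x, y, z in cm, then the turn about the tool's z in degrees, then the opening, from -1 (shut) to 1 (fully open). In form: [[x, y, z, yaw, gripper], ...]. A call has 1 to 12 rows; each row shifts and turns the commanded pose from where the row before left it, along the tool's axes as they then stand; what a row does not reach is not made up. A row lasts 1/10 s, in which the tool goes at most 50 mm and 8.59 degrees, less where a joint would pass 70% of its speed; a pose out of reach is approached as far as the arm can. A call is refused whole if a number of a shift passes 5 or a number of a turn 8.59, either way. A call with a gripper value outside its range is refused whole. The fingers move at their own pace and stop on an object; "force" is the grip in N (left out, the last holds). Time passes only in rows, so rows that do not move let the fingers close. It gives the time, the measured TCP pose, the force, the opening and the grip force at its end, in the units of the state.
- bot.get_obs(): the state, without advancing time (a new reading comes with each control period).
- imaging.read_camera(name): name is "scene" or "top" or "wrist"; returns the picture (400x640x3 uint8, red, green, blue); there is no depth.
- imaging.calibration(name): a dict with "fx", "fy", "cx", "cy" (pixels), "k1" (the pictures are not rectified: a ray, as slopes to the right and down, at radius r is drawn at 1 + k1 r^2 times it, then the intrinsics apply), "extrinsics" (4x4, takes a point from world to camera coordinates). Camera axes: x right, y up, looking along -z (the intrinsics and any distortion apply to the point x, -y, -z); pixel columns grow to the right and rows downward; lengths in m; the calibration is good to about 2 mm. A picture is of the moment at which its call begins: read the wrist's pose just before it. calibration takes no time and is no camera call; for the wrist camera it gives the pose at the moment of the call.
- bot.hand_in(): hands the job in; it is judged then, once.
The state is a dict: "t": time; "q": joint angles; "joint_vel": joint speeds; "joint_torque": joint torques, N m; "eef_pos": TCP position; "tool_rot": TCP orientation; "contact_force": force on the tool from outside, world axes, zero at the start; "torque": the same for the moment, N m; "gripper_width": opening from 0.0 (shut) to 1.0 (fully open); "grasp_force": force on a finger pad.
Only numpy, scipy, OpenCV 4.12 (cv2) and the standard library are available. Lean on these libraries where they do the work, as an engineer would, in place of code of your own. Each camera call takes 0.05 s, during which the arm holds its last target. There are 200 camera calls.

## Task

Some pigment bottles have fallen over in and beside the warmer: draw its tray out, stand every square pigment bottle upright in the tray, then slide the tray gently all the way in under the clear hood with the bottles still standing. Then start the timer: press its dial down and, keeping it pressed, turn it clockwise until the pointer is at the green mark, and let it spring back up. Leave the other things on the bench where they are.

Things in the scene. Friction and masses are not known exactly. Their poses are not given: they have to be found in the camera images.
- red_bottle: square white pigment bottle, red label and cap, 104 mm long, about 0.2 kg; starts lying roughly across the tray under the hood, or is absent. Body 40 x 40 mm, 68 mm long from the foot, then a neck and cap 36 mm long, 26 mm diameter. Origin on the axis at mid-length (52 mm from the foot); z points from foot to cap, x and y are normal to the flats
- blue_bottle: square white pigment bottle, blue label and cap, 104 mm long, about 0.2 kg; starts lying roughly across the tray, pointing the other way from red, or is absent. Body 40 x 40 mm, 68 mm long from the foot, then a neck and cap 36 mm long, 26 mm diameter. Origin on the axis at mid-length (52 mm from the foot); z points from foot to cap, x and y are normal to the flats
- green_bottle: square white pigment bottle, green label and cap, 104 mm long, about 0.2 kg; starts lying on the bench beyond the warmer, or is absent. Body 40 x 40 mm, 68 mm long from the foot, then a neck and cap 36 mm long, 26 mm diameter. Origin on the axis at mid-length (52 mm from the foot); z points from foot to cap, x and y are normal to the flats
- yellow_bottle: square white pigment bottle, yellow label and cap, 104 mm long, about 0.2 kg; starts standing in the tray. Body 40 x 40 mm, 68 mm long from the foot, then a neck and cap 36 mm long, 26 mm diameter. Origin on the axis at mid-length (52 mm from the foot); z points from foot to cap, x and y are normal to the flats
- lane (a point): middle of the tray's floor (top face, 18 mm above the bench). Moves with the tray. y runs along the tray and is the sliding direction (+y goes in under the hood), x across it (+x away from the robot), z up. The floor is flat, 152 mm across (x) and runs from y -186 to +176 mm inside a thin rim 10 mm high and without partitions
- tray_tab (a point): upper middle of the tray's red upright grip tab at the tray's -y end (208 mm from the lane centre). The tab is 12 mm thick along the lane's x, 34 mm wide along y, and stands up to 16 mm above this point and 49 mm down; it can be pinched from above
- tray (a joint): how far the tray is slid in, m: 0 fully out, 0.365 fully home under the hood; starts between 0.34 and 0.365. Friction about 1.5 N, it stays where it is left
- warmer: the fixed warmer; origin on the bench under the lane centre with the tray fully out, axes as the lane's. In this frame its hood has a clear roof (165 to 171 mm above the bench) over y +225 to +575, x -65 to +92 mm, open towards the robot and the tray, with a clear wall at the back (x +84 to +92) and a white one at the far end (y +565 to +575)
- timer: fixed white timer box 110 x 110 x 50 mm; origin under its centre. Its top carries the dial, a thin black zero tick near the start side, a green mark, and a small dark catch between them that stops the pointer unless the dial is pressed
- dial_grip (a point): point on the dial's axis in the middle of its bar grip, to hold it: the bar is 14 mm thick, 52 mm long, 27 mm high (its top 13 mm above this point), and stands on a round black skirt of 31 mm radius whose top is 14 mm below this point. x runs along the bar, with the yellow pointer at its -x end; y across it, z up
- dial (a joint): rotation of the dial, rad, growing clockwise seen from above; 0 to 1.9; starts within 0.25 of 0; pointer at the green mark at 1.4. It stays where it is left; friction about 0.04 N m. A catch at 0.55 blocks the pointer unless the dial is pressed at least 6 mm
- plunger (a joint): how far the dial is pressed down, m: 0 up, 0.008 fully down; a spring pushes it up with 3 N at the top and 10 N fully down
- paper_cup: loose paper cup, 80 mm wide, 95 mm high; leave alone
- pot_purple: loose small pot with a blue lid, 56 mm wide, 38 mm high; leave alone
- pot_orange: loose small pot with an orange lid, 56 mm wide, 38 mm high; leave alone
- pot_pink: loose small pot with a red lid, 56 mm wide, 38 mm high; leave alone
- dropper: loose black dropper bottle, 34 mm wide, 100 mm high; leave alone
- dropper_white: loose white dropper bottle with a blue label, 34 mm wide, 85 mm high; leave alone
Things that resemble listed ones, but are neither listed nor needed, are in the scene too. What is shaped like the green_bottle but brown is not meant.

How it is judged:
On the way, in this order (a step that is already met when the one before it is completed fails the run):
1. every bottle stands upright in the tray with the tray drawn out (angle between each of red_bottle, blue_bottle, yellow_bottle, green_bottle's own z axis and vertical below 0.12 rad and x of red_bottle in the frame of lane between -0.075 and 0.075 m and y of red_bottle in the frame of lane between -0.186 and 0.176 m and z of red_bottle in the frame of lane between 0.045 and 0.059 m and x of blue_bottle in the frame of lane between -0.075 and 0.075 m and y of blue_bottle in the frame of lane between -0.186 and 0.176 m and z of blue_bottle in the frame of lane between 0.045 and 0.059 m and x of yellow_bottle in the frame of lane between -0.075 and 0.075 m and y of yellow_bottle in the frame of lane between -0.186 and 0.176 m and z of yellow_bottle in the frame of lane between 0.045 and 0.059 m and x of green_bottle in the frame of lane between -0.075 and 0.075 m and y of green_bottle in the frame of lane between -0.186 and 0.176 m and z of green_bottle in the frame of lane between 0.045 and 0.059 m and linear speed of each of red_bottle, blue_bottle, yellow_bottle, green_bottle below 0.03 m/s and value of joint tray below 0.25 m), for 0.3 s.
2. the tray is fully home under the hood (angle between each of red_bottle, blue_bottle, yellow_bottle, green_bottle's own z axis and vertical below 0.12 rad and x of red_bottle in the frame of lane between -0.075 and 0.075 m and y of red_bottle in the frame of lane between -0.186 and 0.176 m and z of red_bottle in the frame of lane between 0.045 and 0.059 m and x of blue_bottle in the frame of lane between -0.075 and 0.075 m and y of blue_bottle in the frame of lane between -0.186 and 0.176 m and z of blue_bottle in the frame of lane between 0.045 and 0.059 m and x of yellow_bottle in the frame of lane between -0.075 and 0.075 m and y of yellow_bottle in the frame of lane between -0.186 and 0.176 m and z of yellow_bottle in the frame of lane between 0.045 and 0.059 m and x of green_bottle in the frame of lane between -0.075 and 0.075 m and y of green_bottle in the frame of lane between -0.186 and 0.176 m and z of green_bottle in the frame of lane between 0.045 and 0.059 m and value of joint tray above 0.357 m), for 0.3 s.
3. the dial is pressed down before it is turned (value of joint plunger above 0.005 m and value of joint dial below 0.5 rad), for 0.1 s.
4. still pressed, the dial is turned to the green mark (value of joint plunger above 0.004 m and value of joint dial between 1.2 and 1.6 rad), for 0.1 s.
At the end, for the whole second after the job is handed in: every bottle present stands upright (within 7 degrees) on the tray's floor, at rest; the tray is home to within 10 mm; the dial is up again (within 1.5 mm), its pointer within 0.2 rad of the green mark (angle between each of red_bottle, blue_bottle, yellow_bottle, green_bottle's own z axis and vertical below 0.12 rad and x of red_bottle in the frame of lane between -0.075 and 0.075 m and y of red_bottle in the frame of lane between -0.186 and 0.176 m and z of red_bottle in the frame of lane between 0.045 and 0.059 m and x of blue_bottle in the frame of lane between -0.075 and 0.075 m and y of blue_bottle in the frame of lane between -0.186 and 0.176 m and z of blue_bottle in the frame of lane between 0.045 and 0.059 m and x of yellow_bottle in the frame of lane between -0.075 and 0.075 m and y of yellow_bottle in the frame of lane between -0.186 and 0.176 m and z of yellow_bottle in the frame of lane between 0.045 and 0.059 m and x of green_bottle in the frame of lane between -0.075 and 0.075 m and y of green_bottle in the frame of lane between -0.186 and 0.176 m and z of green_bottle in the frame of lane between 0.045 and 0.059 m and linear speed of each of red_bottle, blue_bottle, yellow_bottle, green_bottle below 0.03 m/s and value of joint tray above 0.355 m and value of joint plunger below 0.0015 m and value of joint dial between 1.2 and 1.6 rad); the robot touches nothing.
It fails at once if another thing on the bench is moved by more than 40 mm (distance of any of paper_cup, pot_purple, pot_orange, pot_pink, dropper, dropper_white from where it was at the start of the episode above 0.04 m).
It fails at once if the tray is shoved faster than 0.25 m/s (velocity of joint tray above 0.25 m/s or velocity of joint tray below -0.25 m/s).
Of red_bottle, blue_bottle, green_bottle only 2 to 3 are there at a start; the rules pass over those that are not, and their reading is None.
At some moment in a run one of red_bottle, blue_bottle, green_bottle may be knocked a few centimetres aside while the robot is not near it.
Once in a run the grip may slacken for a moment while it holds something.
It also fails if it takes over 210 s, if anything falls off the work surface, if the arm or the gripper's body presses on something with over 40 N, if the wrist force passes 120 N, or if a joint passes its speed limit or range.

## Working session

There is one attempt and no reset: what is moved stays moved. The work goes in short steps, Python scripts to look and compute and a tool call to move; the robot and the scene stay as the last step left them, time stands still between calls to the robot, and variables do not carry over. Pictures are saved under pics/ and viewed, at most 14 in all, crops included, and the job is handed in when it is done.

Besides the shell and the picture viewer there is one more tool, called after "Emit:" as name(argument=value, ...) on one line, values as JSON. carry_out: Moves the arm, as the interface text tells. Its arguments: {"type":"object","properties":{"targets":{"type":"array"},"force":{"type":"number"}},"required":["targets"]}

```bash
mkdir -p pics
cat > h.py <<'E'
import numpy as np, cv2
from station import bot, imaging
def shot(n,f=None):
    c=imaging.calibration(n); im=imaging.read_camera(n)
    if f: cv2.imwrite('pics/'+f+'.png',im[:,:,::-1])
    return im,c
def ray(c,u,v):
    K=np.array([[c['fx'],0,c['cx']],[0,c['fy'],c['cy']],[0,0,1.]])
    x,y=cv2.undistortPoints(np.array([[[u,v]]],float),K,np.array([c['k1'],0,0,0.]))[0,0]
    E=np.array(c['extrinsics']); R,t=E[:3,:3],E[:3,3]
    return -R.T@t, R.T@np.array([x,-y,-1.])
def onz(c,u,v,z):
    o,d=ray(c,u,v); return o+d*(z-o[2])/d[2]
def proj(c,p):
    E=np.array(c['extrinsics']); q=E[:3,:3]@np.array(p)+E[:3,3]
    x,y=q[0]/-q[2],-q[1]/-q[2]; s=1+c['k1']*(x*x+y*y)
    return np.round([c['fx']*x*s+c['cx'],c['fy']*y*s+c['cy']],1)
E
python3 - <<'E'
from h import *
np.set_printoptions(precision=4,suppress=True)
for n in ['scene','top','wrist']:
    im,c=shot(n,n+'0'); E=np.array(c['extrinsics']); print(n,c['fx'],c['k1'],-E[:3,:3].T@E[:3,3], E[:3,:3].tolist())
print({k:np.round(v,3) for k,v in bot.get_obs().items()},bot.pinch_z)
a=cv2.imread('pics/scene0.png');b=cv2.imread('pics/top0.png')
E
```

```text
scene 454.2832586662537 -0.041053695904655046 [ 1.0614 -1.1424  1.1186] [[0.8982343986825538, 0.43951371776617154, -0.0016300057512244448], [-0.2804065213255032, 0.5759148794215859, 0.7679155125786624], [0.3384481464294361, -0.6893110644376587, 0.640549068083235]]
top 410.179025317224 -0.09995187414948714 [ 0.4214 -0.0423  1.3408] [[-0.0253284819588407, -0.9996790375400361, -0.0005384279787031508], [0.9979077615928166, -0.025315645900474953, 0.05949132227019422], [-0.059485858441103656, 0.0009695234238215706, 0.9982286775433051]]
wrist 317.68595021715606 -0.06577641361201766 [ 0.2655 -0.6243  0.3722] [[0.2835467879755381, -0.9589567075793711, -0.001803335046443245], [0.9132593482265494, 0.2706075195684509, -0.3045142578432594], [0.29250398613621625, 0.08469712711506207, 0.9525060707170752]]
{'t': np.float64(0.15), 'q': array([ 1.176,  0.478,  0.022,  1.556, -0.012,  1.109, -0.083]), 'joint_vel': array([-0.   , -0.003,  0.   , -0.003,  0.001,  0.001,  0.001]), 'joint_torque': array([  0.003, -59.693,   1.61 , -28.149,   0.013,   0.007,   0.   ]), 'eef_pos': array([ 0.191, -0.647,  0.231]), 'tool_rot': array([-0.001,  0.99 ,  0.143, -0.   ]), 'contact_force': array([-0.352,  0.108,  0.346]), 'torque': array([-0.003,  0.019, -0.009]), 'grasp_force': np.float64(0.0), 'gripper_width': np.float64(0.998)} 0.0187
```

View pics/top0.png

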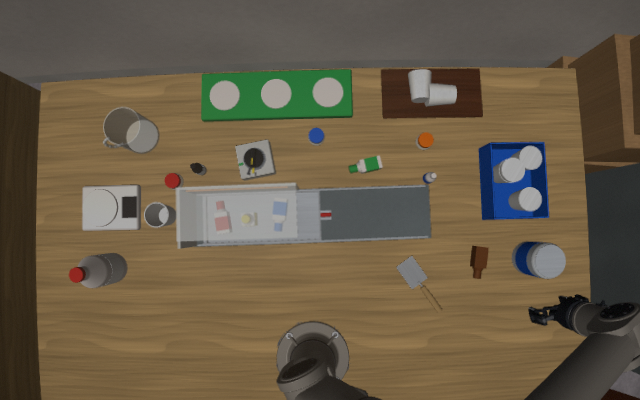

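View pics/scene0.png

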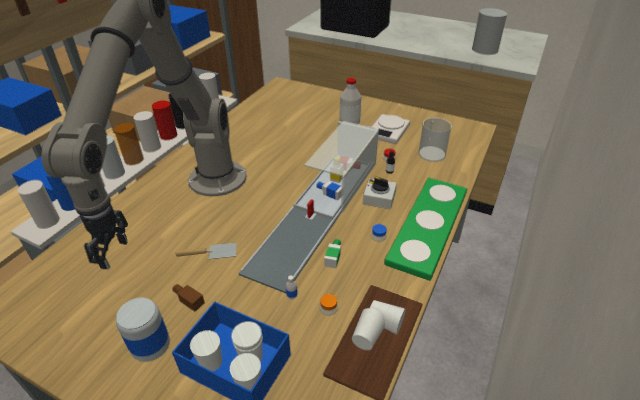

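Candidates: red bottle at top (222,218), versus the red pot (172,181) and the red-capped drink bottle (77,274). Blue bottle at (280,212), versus the blue pot (316,135) and the white dropper (430,178). Yellow stands at (248,218). Green lies at (367,165), with the brown decoy at (479,262). The tab is at (325,215) and the dial at (254,160). I'll check these with one close crop.

Run:
```python
from h import *
np.set_printoptions(precision=4,suppress=True)
a=cv2.imread('pics/scene0.png');b=cv2.imread('pics/top0.png')
m=np.vstack([cv2.resize(b[140:250,170:440],(800,326),interpolation=2),cv2.resize(a[140:270,240:460],(464,274),interpolation=2) @ np.eye(3,dtype=np.uint8) if 0 else np.pad(cv2.resize(a[140:270,240:460],(464,274),interpolation=2),((0,0),(0,336),(0,0)))])
cv2.imwrite('pics/crop.png',m)
ct=imaging.calibration('top');cs=imaging.calibration('scene')
def masks(im,c,z,name):
    h=cv2.cvtColor(im,cv2.COLOR_BGR2HSV)
    for n,lo,hi in [('red',0,8),('red2',172,180),('yel',22,33),('grn',50,80),('blu',105,125)]:
        k=cv2.inRange(h,(lo,110,70),(hi,255,255))
        N,_,s,ce=cv2.connectedComponentsWithStats(k)
        for i in range(1,N):
            if 4<s[i,4]<400: print(name,n,s[i],ce[i].round(1),onz(c,*ce[i],z)[:2])
masks(b,ct,.03,'T')
print('tab corners tray:')
for p in [(178,247),(430,240),(430,187),(297,184),(325,215),(254,160)]: print(p,onz(ct,*p,.02)[:2],onz(ct,*p,.08)[:2])
```

```text
T red [165 173  16  16 191] [172.  180.2] [0.5836 0.4428]
T red [321 213  10   4  35] [325.1 214.3] [ 0.4604 -0.0529]
T red [ 69 267  14  16 176] [ 75.6 274.6] [0.2802 0.7771]
T yel [251 158   2   7  14] [251.5 161. ] [0.6385 0.1806]
T yel [252 167   3   6  12] [252.7 169.6] [0.6104 0.1772]
T grn [365 156  14  16 156] [371.4 163.6] [ 0.6201 -0.2063]
T grn [239 163   4   2   5] [240.6 163.6] [0.6311 0.2162]
T grn [349 165   9   8  52] [352.8 168.2] [ 0.6063 -0.1457]
T blu [309 128  15  15 178] [316. 135.] [ 0.718  -0.0299]
T blu [423 175   6   8  18] [424.6 179.1] [ 0.5659 -0.3773]
T blu [515 245  20  31 265] [522.5 261.1] [ 0.2904 -0.6928]
tab corners tray:
(178, 247) [0.366  0.4277] [0.3685 0.4063]
(430, 240) [ 0.3687 -0.3899] [ 0.3711 -0.3741]
(430, 187) [ 0.5406 -0.3967] [ 0.5351 -0.3806]
(297, 184) [0.561  0.0355] [0.5546 0.032 ]
(325, 215) [ 0.4584 -0.0525] [ 0.4567 -0.052 ]
(254, 160) [0.6432 0.1741] [0.6332 0.1643]
```

View pics/crop.png

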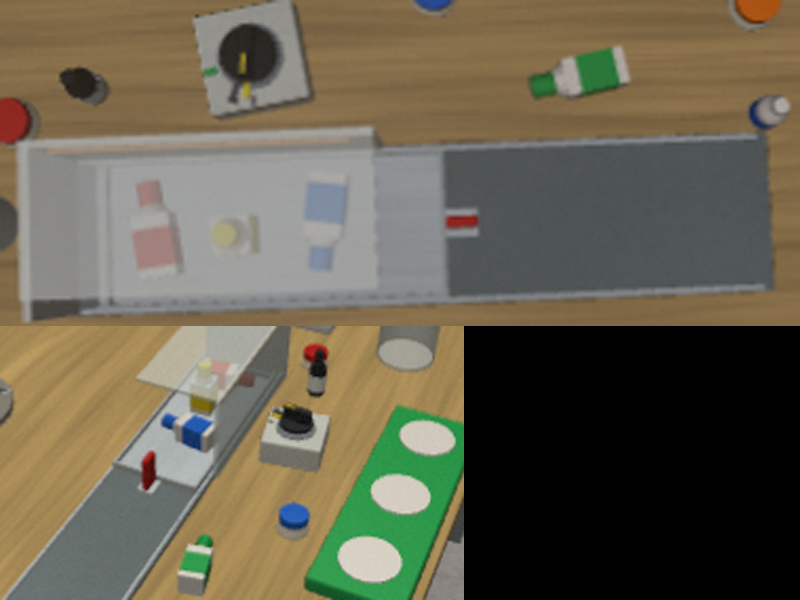

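The crop confirms the choices. Red lies with its cap towards +x, blue with its cap towards the robot, and yellow stands between them. Green lies outside with its cap pointing +y. The dial's pointer is near its tick, with the green mark to the left. Next I'll measure the sliding direction and tab height and plan the approach.

```bash
cat >> h.py <<'E'
from scipy.spatial.transform import Rotation as Ro
np.set_printoptions(precision=4,suppress=True)
def tool():
    o=bot.get_obs(); q=np.array(o['tool_rot']); R=Ro.from_quat(q[[1,2,3,0]]).as_matrix()
    return o,R
def plan(p,ydeg=None):
    "shift (cm, tool axes after any turn) and turn deg so that tool y has world heading ydeg (mod 180)"
    o,R=tool(); a=np.degrees(np.arctan2(R[1,1],R[0,1])); d=0
    if ydeg is not None:
        d=(a-ydeg+90)%180-90; R=R@Ro.from_euler('z',d,degrees=True).as_matrix()
    print('at',np.array(o['eef_pos']),'yhead %.1f'%a,'q7 %.2f'%o['q'][6],'t %.1f'%o['t'],'w %.3f'%o['gripper_width'],'| turn %.2f'%d,'shift',(100*R.T@(np.array(p)-o['eef_pos'])).round(2))
E
python3 - <<'E'
from h import *
c=imaging.calibration('top');s=imaging.calibration('scene')
for z in (.02,.028):
  P=[onz(c,170+u*.3375,140+v*.3375,z) for u,v in [(100,311),(765,290),(385,151),(760,136)]]
  for a,b in [(0,1),(2,3)]: d=P[a]-P[b]; print(z,P[a][:2],P[b][:2],'dir',np.degrees(np.arctan2(d[1],d[0])))
a=cv2.imread('pics/scene0.png');h=cv2.cvtColor(a,cv2.COLOR_BGR2HSV)
k=((h[...,0]<8)|(h[...,0]>172))&(h[...,1]>120)&(h[...,2]>60); k[:,:295]=0;k[:,330:]=0;k[:180]=0;k[240:]=0
ys,xs=np.nonzero(k);print('tab scene',xs.min(),xs.max(),ys.min(),ys.max(),len(xs))
for z in (.01,.03,.05,.06,.07,.08,.09): print(z,proj(s,(onz(c,325.1,214.3,.08)[0],-.052,z)))
plan((.457,-.052,.2),0)
E
```

```text
0.02 [0.371  0.3423] [ 0.3757 -0.3842] dir 90.37118580142486
0.02 [0.5381 0.0265] [ 0.5444 -0.3853] dir 90.87953112763037
0.028 [0.3713 0.3399] [ 0.376  -0.3821] dir 90.37118580142486
0.028 [0.5374 0.026 ] [ 0.5437 -0.3832] dir 90.8795311276304
tab scene 308 313 200 217 80
0.01 [310.4 216.6]
0.03 [310.2 212.5]
0.05 [310.1 208.3]
0.06 [310.  206.2]
0.07 [310.  204.1]
0.08 [309.9 201.9]
0.09 [309.8 199.8]
at [ 0.1908 -0.647   0.2306] yhead -73.6 q7 -0.08 t 0.1 w 0.998 | turn -73.57 shift [59.5  26.62  3.12]
```

Emit:
carry_out(targets=[[0,0,0,-8.2,1],[0,0,0,-8.2,1],[0,0,0,-8.2,1],[0,0,0,-8.2,1],[0,0,0,-8.2,1],[0,0,0,-8.2,1],[0,0,0,-8.2,1],[0,0,0,-8.2,1],[0,0,0,-8.0,1]], force=60)

```text
t: 1.05
eef_pos: [0.1908, -0.6472, 0.2309]
tool_rot: [-0.0, 0.705, 0.709, 0.0]
contact_force: [-0.8, -0.4, -1.0]
gripper_width: 1.0
grasp_force: 0.0
```

Emit:
carry_out(targets=[[4.96,2.2,0.25,0,1],[4.96,2.2,0.25,0,1],[4.96,2.2,0.25,0,1],[4.96,2.2,0.25,0,1],[4.96,2.2,0.25,0,1],[4.96,2.2,0.25,0,1],[4.96,2.2,0.25,0,1],[4.96,2.2,0.25,0,1],[4.96,2.2,0.25,0,1],[4.96,2.2,0.25,0,1],[4.96,2.3,0.25,0,1],[4.94,2.3,0.25,0,1]])

```text
t: 2.25
eef_pos: [0.4356, -0.0984, 0.2038]
tool_rot: [0.0, 0.707, 0.707, -0.0]
contact_force: [0.9, -0.5, -0.3]
gripper_width: 1.0
grasp_force: 0.0
```

Emit:
carry_out(targets=[[0,0,0,0,1],[0,0,0,0,1]])

```text
t: 2.45
eef_pos: [0.4354, -0.0991, 0.2036]
tool_rot: [-0.0, 0.706, 0.708, -0.0]
contact_force: [-0.2, -0.9, -0.1]
gripper_width: 0.995
grasp_force: 0.0
```

Run:
```python
from h import *
im,c=shot('wrist','w1')
plan((.457,-.052,.055),.6)
b=im[:,:,::-1].copy();h=cv2.cvtColor(b,cv2.COLOR_BGR2HSV)
k=cv2.inRange(h,(0,120,60),(8,255,255))|cv2.inRange(h,(172,120,60),(180,255,255))
N,_,s,ce=cv2.connectedComponentsWithStats(k)
for i in range(1,N):
  if s[i,4]>30: print(s[i],ce[i],onz(c,*ce[i],.075))
print(proj(c,(.457,-.052,.085)))
```

```text
at [ 0.4349 -0.1005  0.2035] yhead 0.1 q7 -0.04 t 2.5 w 1.003 | turn -0.55 shift [ 4.83  2.27 14.85]
[337 113  17  44 693] [345.0635 134.2641] [ 0.4581 -0.0509  0.075 ]
[344.7 137. ]
```

View pics/w1.png

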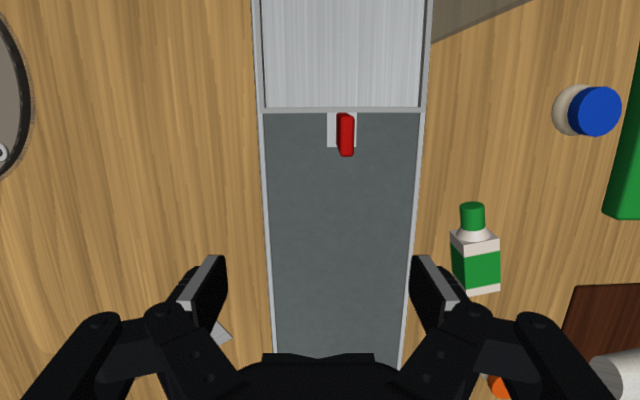

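The wrist view shows the tab at (345,134), as computed, and green at (475,255). Now I'll grip the tab.

Emit:
carry_out(targets=[[2.4,1.1,2,-0.5,1],[2.5,1.1,2,0,1],[0,0,3,0,1],[0,0,3,0,1],[0,0,3,0,1],[0,0,2.2,0,1],[0,0,0,0,1],[0,0,0,0,0],[0,0,0,0,-1],[0,0,0,0,-1],[0,0,0,0,-1],[0,0,0,0,-1]])

```text
t: 3.7
eef_pos: [0.4589, -0.0511, 0.0526]
tool_rot: [0.001, 0.704, 0.71, 0.002]
contact_force: [22.7, -2.7, -11.7]
gripper_width: 0.145
grasp_force: 9.5
```

Emit:
carry_out(targets=[[0,0,0,0,-1],[0,0,0,0,-1],[-0.3,0,0,0,-1],[-0.6,0,0,0,-1],[-0.9,0,0,0,-1],[-1.1,0,0,0,-1],[-1.1,0,0,0,-1],[-1.1,0,0,0,-1],[-1.1,0,0,0,-1],[-1.1,0,0,0,-1],[-1.1,0,0,0,-1],[-1.1,0,0,0,-1]])

```text
t: 4.9
eef_pos: [0.4605, -0.1456, 0.0527]
tool_rot: [0.001, 0.703, 0.711, 0.002]
contact_force: [6.2, 2.1, 2.9]
gripper_width: 0.128
grasp_force: 61.4
```

Emit:
carry_out(targets=[[-1.1,0,0,0,-1],[-1.1,0,0,0,-1],[-1.1,0,0,0,-1],[-1.1,0,0,0,-1],[-1.1,0,0,0,-1],[-1.1,0,0,0,-1],[-1.1,0,0,0,-1],[-1.1,0,0,0,-1],[-1.1,0,0,0,-1],[-1.1,0,0,0,-1],[-1.1,0,0,0,-1],[-1.1,0,0,0,-1]])

```text
t: 6.1
eef_pos: [0.4622, -0.2774, 0.0528]
tool_rot: [0.002, 0.703, 0.711, 0.002]
contact_force: [7.7, 3.2, 1.9]
gripper_width: 0.127
grasp_force: 61.3
```

Run:
```python
from h import *
im,c=shot('top','t2')
plan((.461,-.40,.05))
print(bot.get_obs()['grasp_force'],bot.get_obs()['contact_force'])
```

```text
at [ 0.4622 -0.2801  0.0528] yhead 0.5 q7 0.08 t 6.2 w 0.134 | turn 0.00 shift [-11.99  -0.23   0.3 ]
61.30507528781891 [ 8.6825 -2.3653  0.1421]
```

Emit:
carry_out(targets=[[-1.1,0,0,0,-1],[-1.1,0,0,0,-1],[-1.1,0,0,0,-1],[-1.1,0,0,0,-1],[-1.1,0,0,0,-1],[-1.1,0,0,0,-1],[-1.1,0,0,0,-1],[-1.1,0,0,0,-1],[-1.0,0,0,0,-1],[-0.6,0,0,0,-1],[-0.3,0,0,0,-1],[0,0,0,0,-1]])

```text
t: 7.35
eef_pos: [0.4635, -0.385, 0.0528]
tool_rot: [0.002, 0.703, 0.711, 0.002]
contact_force: [8.0, -1.7, 0.5]
gripper_width: 0.13
grasp_force: 60.8
```

Emit:
carry_out(targets=[[0,0,0,0,-0.3],[0,0,0,0,0.3],[0,0,0,0,1],[0,0,0,0,1],[0,0,-3,0,1],[0,0,-4,0,1],[0,0,-4,0,1],[0,0,-4,0,1],[0,0,0,0,1]])

```text
t: 8.25
eef_pos: [0.463, -0.3866, 0.2077]
tool_rot: [0.005, 0.704, 0.71, 0.001]
contact_force: [1.0, -0.4, 0.7]
gripper_width: 1.001
grasp_force: 0.0
```

Run:
```python
from h import *
im,c=shot('top','t3'); im2,c2=shot('wrist','w3')
plan((.461,-.40,.05))
b=im[:,:,::-1]
cv2.imwrite('pics/c3.png',np.vstack([cv2.resize(b[140:260,230:470],(600,300),interpolation=2),cv2.resize(im2[:,:,::-1],(480,300))[:, :] if 0 else np.pad(cv2.resize(im2[:,:,::-1],(480,300)),((0,0),(0,120),(0,0)))]))
```

```text
at [ 0.4602 -0.3853  0.2026] yhead 0.5 q7 0.37 t 8.3 w 1.001 | turn 0.00 shift [-1.44  0.05 15.26]
```

View pics/c3.png

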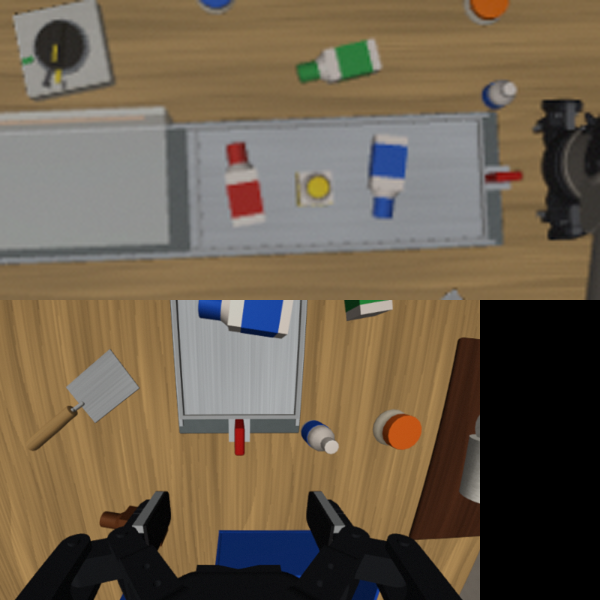

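The tray is out about 0.335 m. In crop pixels, red's cap is at (236,152), yellow stands at (318,187), and blue's cap is at (382,207). Next I'll measure the caps.

```bash
cat >> h.py <<'E'
COL={'red':[(0,7),(173,180)],'yellow':[(22,33)],'green':[(50,80)],'blue':[(105,125)]}
def blobs(im,c,col,z,box,amin=15,sat=110):
    h=cv2.cvtColor(im,cv2.COLOR_RGB2HSV); k=np.zeros(im.shape[:2],np.uint8)
    for lo,hi in COL[col]: k|=cv2.inRange(h,(lo,sat,60),(hi,255,255))
    m=np.zeros_like(k); u0,v0,u1,v1=box; m[v0:v1,u0:u1]=1; k*=m
    N,_,s,ce=cv2.connectedComponentsWithStats(k)
    for i in range(1,N):
        if s[i,4]>=amin: print(col,s[i,4],s[i,:4],ce[i].round(1),onz(c,*ce[i],z))
E
python3 - <<'E'
from h import *
im=cv2.imread('pics/t3.png')[:,:,::-1].copy();c=imaging.calibration('top')
for n,z,b in [('red',.045,(300,180,350,250)),('blue',.045,(360,180,405,250)),('yellow',.122,(330,180,380,250)),('green',.03,(340,145,390,180)),('red',.08,(420,200,450,220))]: blobs(im,c,n,z,b,5)
E
```

```text
red 55 [321 197   8   9] [324.3 200.8] [ 0.5026 -0.0512  0.045 ]
red 160 [321 212  14  15] [327.6 219.1] [ 0.4444 -0.0601  0.045 ]
blue 173 [378 197  15  14] [385.1 203.8] [ 0.4883 -0.2437  0.045 ]
blue 56 [379 219   8   8] [382.8 222.7] [ 0.4286 -0.2344  0.045 ]
yellow 61 [353 210   9   9] [357.  214.4] [ 0.4548 -0.1469  0.122 ]
green 155 [365 156  14  15] [371.4 163.5] [ 0.6203 -0.2064  0.03  ]
green 53 [349 165   9   8] [352.8 168.3] [ 0.6061 -0.1457  0.03  ]
red 45 [424 209  15   4] [431.4 210.3] [ 0.4627 -0.3818  0.08  ]
```

Emit:
carry_out(targets=[[4,0,0,8.5,0],[0,0,0,8.5,0],[0,0,0,8.5,0],[0,0,0,8.5,0],[0,0,0,8.5,0],[0,0,0,8.5,0],[0,0,0,8.5,0],[0,0,0,8.5,0],[0,0,0,8.5,0],[0,0,0,8.5,0],[0,0,0,5,0],[0,0,0,0,0]], force=20)

```text
t: 9.55
eef_pos: [0.4586, -0.3444, 0.1999]
tool_rot: [-0.001, 1.0, 0.004, -0.002]
contact_force: [0.1, 0.3, -0.2]
gripper_width: 0.496
grasp_force: 0.0
```

Run:
```python
from h import *
plan((.42,-.28,.15),-90)
```

```text
at [ 0.4586 -0.3444  0.1999] yhead -89.5 q7 -1.13 t 9.6 w 0.496 | turn 0.50 shift [-3.85 -6.44  5.01]
```

Run:
```python
from h import *
plan((.416,-.2325,.12),-98.8)
```

```text
at [ 0.4586 -0.3444  0.1999] yhead -89.5 q7 -1.13 t 9.6 w 0.496 | turn 9.30 shift [ -5.9  -10.4    8.02]
```

Emit:
carry_out(targets=[[0,0,0,4.6,0],[0,0,0,4.7,0],[-2,-3.4,2,0,0],[-2,-3.5,3,0,0],[-1.9,-3.5,3,0,0],[0,0,3,0,0],[0,0,3,0,0],[0,0,2,0,0],[0,0,1,0,0],[0,0,0.3,0,0],[0,0,0,0,0],[0,0,0,0,0]])

```text
t: 10.75
eef_pos: [0.418, -0.2338, 0.0296]
tool_rot: [0.0, 0.997, -0.076, 0.001]
contact_force: [-0.2, -0.5, 0.3]
gripper_width: 0.499
grasp_force: 0.0
```

Run:
```python
from h import *
plan((.416,-.2325,.024),-98.8)
im,c=shot('top'); im2,c2=shot('scene')
a=proj(c2,(.42,-.23,.04)).astype(int); print(a)
blobs(im,c,'blue',.045,(360,180,405,250),5)
cv2.imwrite('pics/c4.png',np.hstack([cv2.resize(im[170:250,350:420],(525,600),interpolation=2)[:,:,::-1][:300*2:2,:520:2],cv2.resize(im2[a[1]-40:a[1]+35,a[0]-60:a[0]+65],(500,300),interpolation=2)[:,:,::-1]]))
```

```text
at [ 0.418  -0.2338  0.0296] yhead -98.8 q7 -1.54 t 10.8 w 0.499 | turn 0.05 shift [-0.21 -0.1   0.56]
[275 238]
blue 138 [378 197  15  13] [384.3 202.7] [ 0.4917 -0.2412  0.045 ]
```

View pics/c4.png

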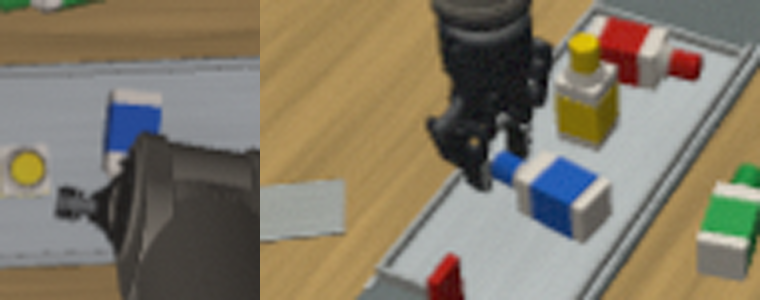

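The fingers straddle blue's cap tip (crop (505,165)). I'll close gently, lift, and see whether it swings.

Emit:
carry_out(targets=[[-0.2,0,0.5,0,0],[0,0,0,0,-0.2],[0,0,0,0,-0.6],[0,0,0,0,-1],[0,0,0,0,-1],[0,0,0,0,-1],[0,0,-1,0,-1],[0,0,-1,0,-1],[0,0,-1,0,-1],[0,0,-1,0,-1],[0,0,-1,0,-1],[0,0,-1,0,-1]], force=20)

```text
t: 12.05
eef_pos: [0.4153, -0.2331, 0.0849]
tool_rot: [0.0, 0.997, -0.076, 0.0]
contact_force: [-0.3, -0.4, -2.9]
gripper_width: 0.291
grasp_force: 21.8
```

Emit:
carry_out(targets=[[0,0,-1,0,-1],[0,0,-1,0,-1],[0,0,-1,0,-1],[0,0,-1,0,-1],[0,0,-1,0,-1],[0,0,-1,0,-1],[0,0,0,0,-1],[0,0,0,0,-1]])

```text
t: 12.85
eef_pos: [0.4154, -0.2332, 0.144]
tool_rot: [0.0, 0.997, -0.076, 0.0]
contact_force: [0.2, -0.3, -2.7]
gripper_width: 0.291
grasp_force: 22.6
```

```bash
cat >> h.py <<'E'
def sc(f,p,w=60,h=50):
    im2,c2=shot('scene'); a=proj(c2,p).astype(int); print('scene origin',a-[w,h],'x',5)
    cv2.imwrite('pics/'+f+'.png',cv2.resize(im2[a[1]-h:a[1]+h,a[0]-w:a[0]+w,::-1],None,fx=5,fy=5,interpolation=2))
E
python3 - <<'E'
from h import *
plan((.416,-.2325,.122),-98.8); print(bot.get_obs()['grasp_force'],bot.get_obs()['contact_force'])
sc('s5',(.43,-.23,.08))
E
```

```text
at [ 0.4154 -0.2332  0.144 ] yhead -98.8 q7 -1.45 t 12.8 w 0.291 | turn 0.03 shift [ 0.05 -0.08  2.2 ]
22.606885135173798 [ 0.1962 -0.3178 -2.6766]
scene origin [217 180] x 5
```

View pics/s5.png

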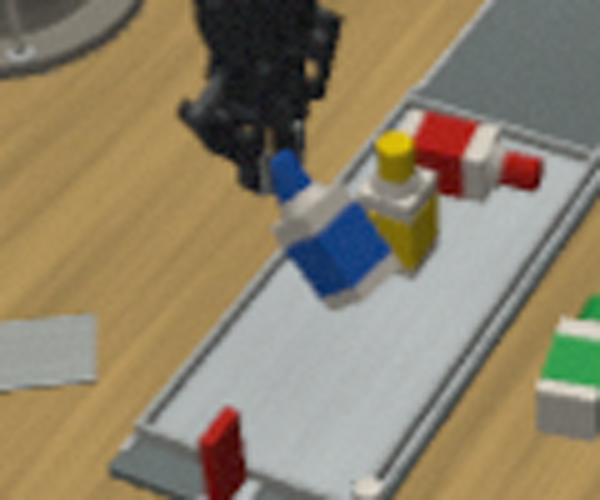

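Blue is gripped (width matches its cap) and has swung partly, with its foot towards +x. I'll estimate the tilt, then use the tray's +x rim to push the foot under.

Run:
```python
from h import *
c=imaging.calibration('scene');g=np.array([.4154,-.2332,.163]);h=np.radians(-8.8);d=np.array([np.cos(h),np.sin(h),0]);n=np.array([-d[1],d[0],0])
for t in (20,30,40,50,60,70):
    T=np.radians(t);a=d*np.sin(T)-np.array([0,0,np.cos(T)]);b=d*np.cos(T)+np.array([0,0,np.sin(T)])
    f=g+.1*a
    print(t,[((proj(c,f+sx*.02*b+sy*.02*n)-[217,180])*5).round().tolist() for sx,sy in [(1,1),(1,-1),(-1,-1),(-1,1)]],'cap',(proj(c,g)-[217,180])*5, 'low z',(f-.02*b)[2])
```

```text
20 [[362.0, 267.0], [323.0, 302.0], [281.0, 294.0], [319.0, 260.0]] cap [270. 154.] low z 0.062190335054895775
30 [[378.0, 264.0], [339.0, 300.0], [300.0, 300.0], [338.0, 266.0]] cap [270. 154.] low z 0.06639745962155613
40 [[392.0, 258.0], [353.0, 293.0], [318.0, 302.0], [357.0, 267.0]] cap [270. 154.] low z 0.07353980349437142
50 [[402.0, 247.0], [364.0, 282.0], [336.0, 300.0], [373.0, 266.0]] cap [270. 154.] low z 0.0834003501689665
60 [[411.0, 232.0], [372.0, 268.0], [350.0, 295.0], [388.0, 260.0]] cap [270. 154.] low z 0.09567949192431122
70 [[414.0, 215.0], [376.0, 251.0], [362.0, 286.0], [400.0, 250.0]] cap [270. 154.] low z 0.11000413325171494
```

Emit:
carry_out(targets=[[0,0,-1,0,-1],[5,0,-2,0,-1],[4,0,-0.5,0,-1],[2,0,0,0,-1],[1,0,0,0,-1],[0.5,0,0,0,-1],[0,0,0,0,-1],[-1.5,0,0,0,-1],[-3,0,0,0,-1],[-4,0,0,0,-1],[0,0,0,0,-1],[0,0,0,0,-1]])

```text
t: 14.1
eef_pos: [0.4494, -0.2389, 0.1776]
tool_rot: [0.0, 0.997, -0.077, -0.0]
contact_force: [0.3, 0.3, -1.8]
gripper_width: 0.296
grasp_force: 23.3
```

```bash
cat >> h.py <<'E'
def edges(f,hx,L=.1,tilts=(0,10,20,30,40,50,60)):
    "overlay of foot centre for tilts along heading hx from the grasp point, drawn on a scene crop"
    o,R=tool(); im,c=shot('scene'); g=np.array(o['eef_pos'])-[0,0,-bot.pinch_z]; h=np.radians(hx); d=np.array([np.cos(h),np.sin(h),0])
    a0=proj(c,g-[0,0,.05]).astype(int); cr=cv2.resize(im[a0[1]-40:a0[1]+40,a0[0]-50:a0[0]+50,::-1],None,fx=6,fy=6,interpolation=2)
    n=np.array([-d[1],d[0],0])
    for t in tilts:
        T=np.radians(t);a=d*np.sin(T)-np.array([0,0,np.cos(T)]);b=d*np.cos(T)+np.array([0,0,np.sin(T)])
        for s in (-1,1):
            q=(proj(c,g+L*a+s*.02*b-.02*n)-a0+[50,40])*6; cv2.circle(cr,tuple(q.astype(int).tolist()),3,[(255,0,255),0,(0,255,255)][s+1] if s else 0,-1)
    cv2.imwrite('pics/'+f+'.png',cr)
E
python3 - <<'E'
from h import *
plan((.416,-.2325,.122),-98.8); print(bot.get_obs()['grasp_force'])
edges('e6',-8.8)
E
```

```text
at [ 0.4494 -0.2389  0.1776] yhead -98.9 q7 -1.46 t 14.1 w 0.296 | turn -0.05 shift [-3.4  -0.13  5.56]
23.2752326130867
```

View pics/e6.png

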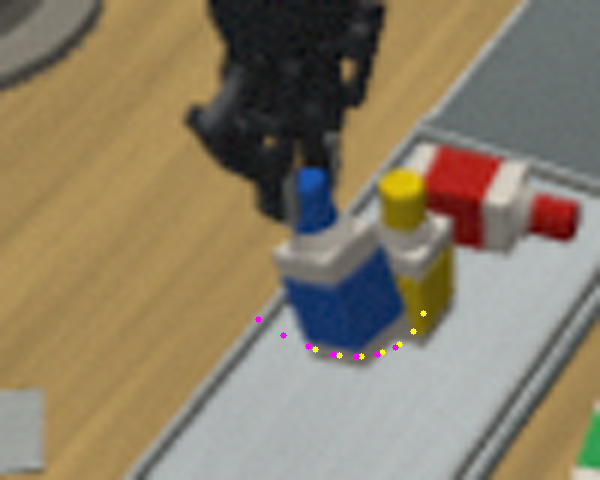

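The tilt is down to about 20° (foot edge near (340,355)). One more jerk of the same kind, then I'll look again.

Emit:
carry_out(targets=[[-2,0,0,0,-1],[-1,0,0,0,-1],[0,0,0,0,-1],[5,0,-3,0,-1],[4,0,-1,0,-1],[2.5,0,0,0,-1],[1.5,0,0,0,-1],[0.5,0,0,0,-1],[0,0,0,0,-1],[0,0,0,0,-1]])

```text
t: 15.15
eef_pos: [0.5474, -0.2536, 0.2129]
tool_rot: [-0.0, 0.997, -0.077, -0.0]
contact_force: [0.8, 0.1, -1.8]
gripper_width: 0.296
grasp_force: 22.4
```

Run:
```python
from h import *
plan((.46,-.25,.122),-98.8); print(bot.get_obs()['grasp_force'])
edges('e7',-8.8)
```

```text
at [ 0.5474 -0.2536  0.2129] yhead -98.8 q7 -1.51 t 15.2 w 0.296 | turn 0.01 shift [-8.68  0.98  9.09]
22.4416521191597
```

View pics/e7.png

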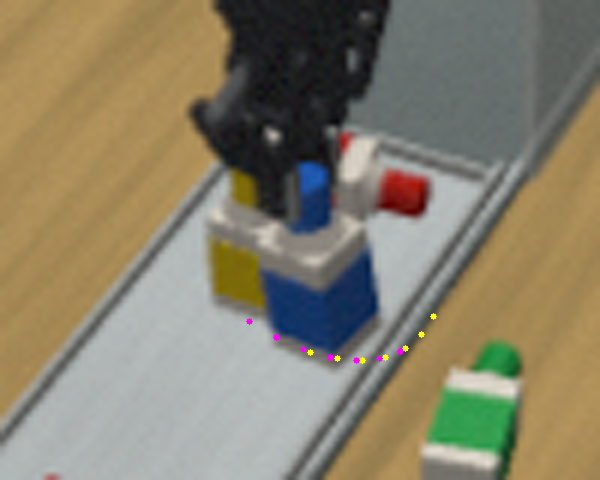

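Tilt is about 10° now. I'll move back over the tray middle gently and lower until it touches.

Emit:
carry_out(targets=[[-0.4,0,0.5,0,-1],[-0.8,0,1,0,-1],[-1.2,0.1,1.4,0,-1],[-1.4,0.1,1.4,0,-1],[-1.4,0.1,1.4,0,-1],[-1.3,0,1.4,0,-1],[-1.0,0,1.3,0,-1],[-0.7,0,1.0,0,-1],[-0.4,0,0.5,0,-1],[0,0,0.3,0,-1],[0,0,0.2,0,-1],[0,0,0,0,-1]])

```text
t: 16.4
eef_pos: [0.4634, -0.2435, 0.1094]
tool_rot: [0.0, 0.997, -0.076, 0.0]
contact_force: [0.5, -0.0, -2.3]
gripper_width: 0.288
grasp_force: 22.4
```

Emit:
carry_out(targets=[[0,0,0.3,0,-1],[0,0,0.2,0,-1],[0,0,0,0,-1]])

```text
t: 16.7
eef_pos: [0.4668, -0.2443, 0.1071]
tool_rot: [0.001, 0.997, -0.076, 0.004]
contact_force: [0.6, 1.2, 14.6]
gripper_width: 0.292
grasp_force: 24.0
```

Run:
```python
from h import *
plan((.46,-.25,.1),-98.8); print(bot.get_obs()['contact_force'])
```

```text
at [ 0.4668 -0.2443  0.1071] yhead -98.7 q7 -1.51 t 16.7 w 0.292 | turn 0.06 shift [-0.59  0.66  0.71]
[ 0.5638  1.1794 14.5703]
```

Emit:
carry_out(targets=[[0,0,-0.1,0,-1],[0,0,0,0,-0.4],[0,0,0,0,-0.3],[0,0,0,0,-0.2],[0,0,0,0,0],[0,0,0,0,0.2],[0,0,-2,0,0.2],[0,0,-4,0,0.2],[0,0,-4,0,0.2],[0,0,0,0,0.2]])

```text
t: 17.7
eef_pos: [0.4659, -0.2446, 0.2104]
tool_rot: [0.002, 0.997, -0.077, 0.004]
contact_force: [1.2, -0.1, -0.8]
gripper_width: 0.598
grasp_force: 0.0
```

Run:
```python
from h import *
im,c=shot('top','t8'); im2,c2=shot('scene')
for n,z,b in [('red',.045,(300,180,350,250)),('blue',.122,(360,180,425,250)),('yellow',.122,(330,180,380,250)),('green',.03,(330,145,400,180))]: blobs(im,c,n,z,b,5)
cv2.imwrite('pics/c8.png',np.hstack([cv2.resize(im[170:250,300:420,::-1],(450,300),interpolation=2),cv2.resize(im2[180:280,220:340,::-1],(360,300),interpolation=2)[:,:350]]))
plan((.503,-.045,.15),-90)
```

```text
red 55 [321 197   8   9] [324.2 201. ] [ 0.5022 -0.0509  0.045 ]
red 160 [321 212  14  15] [327.6 219.1] [ 0.4444 -0.0601  0.045 ]
yellow 61 [353 210   9   9] [357.  214.4] [ 0.4548 -0.1469  0.122 ]
green 156 [365 156  14  16] [371.4 163.6] [ 0.6201 -0.2063  0.03  ]
green 52 [349 165   9   8] [352.8 168.2] [ 0.6063 -0.1457  0.03  ]
at [ 0.463  -0.2437  0.2059] yhead -98.8 q7 -1.45 t 17.8 w 0.602 | turn -8.78 shift [  3.99 -19.88   5.57]
```

View pics/c8.png

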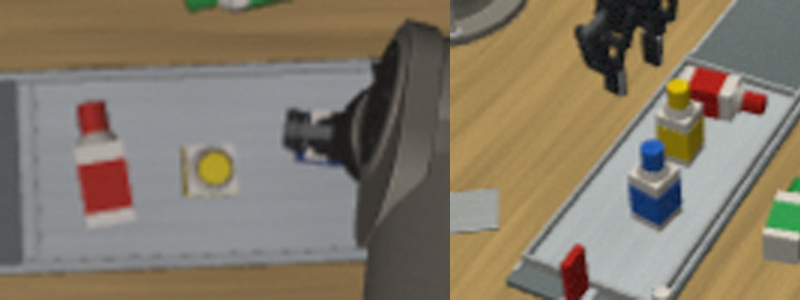

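Blue stands upright at crop (655,190), and the others are unchanged. Now red, gripping the tip of its cap from the +x side.

Emit:
carry_out(targets=[[0,0,0,-8.5,0.2],[0,0,0,-8.5,0],[0,0,0,-0.6,0],[0,0,0,0,0]])

```text
t: 18.2
eef_pos: [0.4619, -0.2432, 0.204]
tool_rot: [-0.001, 0.997, 0.075, -0.001]
contact_force: [0.3, 0.5, -0.5]
gripper_width: 0.5
grasp_force: 0.0
```

Run:
```python
from h import *
plan((.5143,-.0493,.026),-81.2)
```

```text
at [ 0.4619 -0.2432  0.204 ] yhead -81.4 q7 -1.17 t 18.2 w 0.500 | turn -0.17 shift [  8.18 -18.34  17.81]
```

Emit:
carry_out(targets=[[1.6,-3.7,0,0,0],[1.6,-3.7,0,0,0],[1.6,-3.7,0,0,0],[1.7,-3.7,0,0,0],[1.7,-3.5,2,0,0],[0,0,4,0,0],[0,0,4,0,0],[0,0,4,0,0],[0,0,2,0,0],[0,0,1,0,0],[0,0,0.5,0,0],[0,0,0,0,0]])

```text
t: 19.4
eef_pos: [0.5158, -0.05, 0.0302]
tool_rot: [0.0, 0.997, 0.077, 0.0]
contact_force: [-0.2, 0.5, -0.5]
gripper_width: 0.5
grasp_force: 0.0
```

Run:
```python
from h import *
plan((.5143,-.0493,.026),-81.2)
```

```text
at [ 0.5158 -0.05    0.0302] yhead -81.2 q7 -1.74 t 19.4 w 0.500 | turn -0.02 shift [-0.14 -0.09  0.42]
```

Emit:
carry_out(targets=[[-0.1,-0.1,0.4,0,0],[0,0,0,0,-0.2],[0,0,0,0,-0.6],[0,0,0,0,-1],[0,0,0,0,-1],[0,0,0,0,-1],[0,0,-0.7,0,-1],[0,0,-1,0,-1],[0,0,-1,0,-1],[0,0,-1,0,-1],[0,0,-1.3,0,-1],[0,0,-1.5,0,-1]], force=20)

```text
t: 20.6
eef_pos: [0.5143, -0.0492, 0.0922]
tool_rot: [-0.0, 0.997, 0.077, -0.0]
contact_force: [0.6, 0.6, -1.2]
gripper_width: 0.294
grasp_force: 20.6
```

Emit:
carry_out(targets=[[0.2,0,-1.5,0,-1],[0.5,0,-1.5,0,-1],[0.8,0,-1.5,0,-1],[0.8,0,-1,0,-1],[0.5,0,-0.5,0,-1],[0.2,0,0,0,-1],[-5,0,-2.5,0,-1],[-4,0,-1,0,-1],[-2,0,0,0,-1],[-1,0,0,0,-1],[-0.5,0,0,0,-1],[0,0,0,0,-1]])

```text
t: 21.8
eef_pos: [0.4259, -0.0629, 0.1833]
tool_rot: [-0.0, 0.997, 0.077, -0.0]
contact_force: [1.3, 0.9, -2.1]
gripper_width: 0.292
grasp_force: 22.3
```

Emit:
carry_out(targets=[[1,0,0,0,-1],[2,0,0,0,-1],[3,0,0,0,-1],[2.5,0,0,0,-1],[1.5,0,0,0,-1],[0.5,0,0,0,-1],[0,0,0,0,-1],[-5,0,-2.5,0,-1],[-3,0,-1,0,-1],[-2,0,0,0,-1],[-1,0,0,0,-1],[0,0,0,0,-1]])

```text
t: 23.0
eef_pos: [0.4248, -0.0634, 0.2158]
tool_rot: [0.0, 0.997, 0.076, -0.0]
contact_force: [0.5, -0.8, -1.6]
gripper_width: 0.293
grasp_force: 22.8
```

Run:
```python
from h import *
plan((.46,-.06,.122),-81.2); print(bot.get_obs()['grasp_force'])
edges('e9',188.8,.104)
```

```text
at [ 0.4248 -0.0634  0.2158] yhead -81.2 q7 -1.48 t 23.0 w 0.293 | turn -0.03 shift [3.54 0.19 9.38]
22.811875641345978
```

View pics/e9.png

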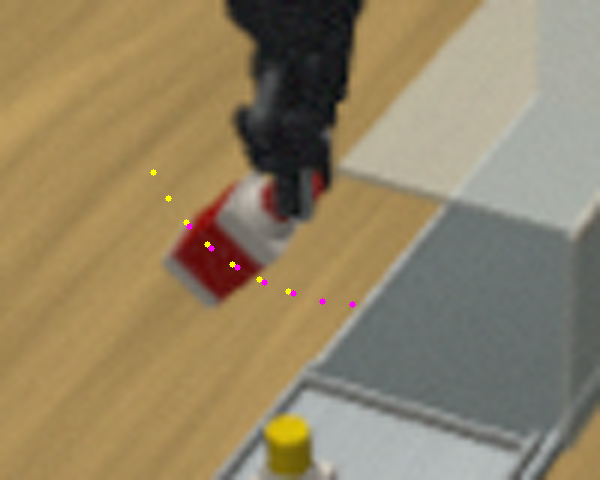

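Red hangs at about 45° (foot near (215,300)), gripped a bit deeper than blue was. Vertical bounces only add torque in the right direction, so I'll use those.

Emit:
carry_out(targets=[[1,0,0,0,-1],[1.5,0,0,0,-1],[1,0,0,0,-1],[0,0,-5,0,-1],[0,0,-5,0,-1],[0,0,-3,0,-1],[0,0,-1,0,-1],[0,0,1,0,-1],[0,0,3,0,-1],[0,0,5,0,-1],[0,0,-5,0,-1],[0,0,-5,0,-1]])

```text
t: 24.25
eef_pos: [0.455, -0.0576, 0.3576]
tool_rot: [-0.002, 0.997, 0.077, -0.01]
contact_force: [3.2, -0.0, 0.4]
gripper_width: 0.292
grasp_force: 21.5
```

Emit:
carry_out(targets=[[0,0,-2,0,-1],[0,0,0.5,0,-1],[0,0,3,0,-1],[0,0,5,0,-1],[0,0,5,0,-1],[0,0,-5,0,-1],[0,0,-4,0,-1],[0,0,-2,0,-1],[0,0,1,0,-1],[0,0,3,0,-1],[0,0,5,0,-1],[0,0,0,0,-1]])

```text
t: 25.45
eef_pos: [0.4543, -0.0575, 0.2622]
tool_rot: [-0.002, 0.997, 0.077, -0.008]
contact_force: [-1.8, 0.0, -1.7]
gripper_width: 0.294
grasp_force: 20.6
```

Run:
```python
from h import *
plan((.46,-.06,.122),-81.2); print(bot.get_obs()['grasp_force'])
edges('e10',188.8,.1)
```

```text
at [ 0.4543 -0.0575  0.2622] yhead -81.1 q7 -1.49 t 25.4 w 0.294 | turn 0.07 shift [ 0.75  0.4  14.01]
20.593275725841522
```

View pics/e10.png

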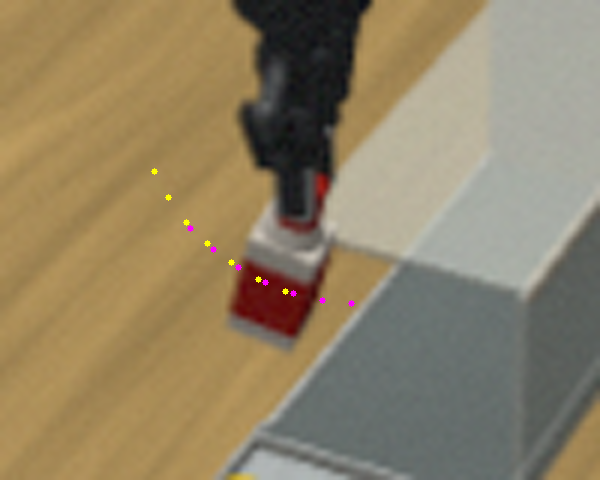

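Red is down to about 20°. A few more bounces, then I'll measure the tilt numerically from the label centroid.

Emit:
carry_out(targets=[[0,0,-5,0,-1],[0,0,-5,0,-1],[0,0,-3,0,-1],[0,0,0,0,-1],[0,0,2,0,-1],[0,0,4,0,-1],[0,0,5,0,-1],[0,0,-5,0,-1],[0,0,-5,0,-1],[0,0,-1,0,-1],[0,0,1,0,-1],[0,0,3,0,-1]])

```text
t: 26.7
eef_pos: [0.4623, -0.0574, 0.3623]
tool_rot: [0.001, 0.997, 0.077, 0.003]
contact_force: [1.3, -0.1, -1.0]
gripper_width: 0.293
grasp_force: 20.2
```

Emit:
carry_out(targets=[[0,0,5,0,-1],[0,0,5,0,-1],[0,0,-5,0,-1],[0,0,-4,0,-1],[0,0,-1,0,-1],[0,0,1,0,-1],[0,0,3,0,-1],[0,0,5,0,-1],[0,0,4,0,-1],[0,0,0,0,-1],[0,0,0,0,-1]])

```text
t: 27.8
eef_pos: [0.4599, -0.0574, 0.2302]
tool_rot: [-0.0, 0.997, 0.077, -0.001]
contact_force: [0.1, -1.1, -0.8]
gripper_width: 0.29
grasp_force: 20.4
```

```bash
cat >> h.py <<'E'
def tilt(col,hx,L=.066):
    o,R=tool(); g=np.array(o['eef_pos'])+[0,0,bot.pinch_z]; im,c=shot('scene'); h=np.radians(hx); d=np.array([np.cos(h),np.sin(h),0])
    E=np.array(c['extrinsics']); cam=-E[:3,:3].T@E[:3,3]; v=cam-g; v[2]=0; v/=np.linalg.norm(v)
    k=np.zeros(im.shape[:2],np.uint8); hs=cv2.cvtColor(im,cv2.COLOR_RGB2HSV)
    for lo,hi in COL[col]: k|=cv2.inRange(hs,(lo,90,40),(hi,255,255))
    a0=proj(c,g).astype(int); m=np.zeros_like(k); m[a0[1]-10:a0[1]+45,a0[0]-35:a0[0]+35]=1; k*=m
    N,_,s,ce=cv2.connectedComponentsWithStats(k)
    for i in range(1,N):
        if s[i,4]>12: print(col,s[i],ce[i].round(1))
    print('cap',a0)
    for t in (-10,0,10,20,30): T=np.radians(t); print(t,proj(c,g+L*(d*np.sin(T)-np.array([0,0,np.cos(T)]))+.016*v))
E
python3 - <<'E'
from h import *
plan((.46,-.06,.122),-81.2)
tilt('red',188.8)
E
```

```text
at [ 0.4599 -0.0574  0.2302] yhead -81.1 q7 -1.52 t 27.8 w 0.290 | turn 0.06 shift [-0.    0.27 10.81]
red [305 164   8  10  29] [309.6 169.3]
red [300 177  15  15 132] [306.5 185.1]
cap [308 163]
-10 [312. 183.]
0 [308.8 182.6]
10 [305.6 181.8]
20 [302.4 180.5]
30 [299.5 178.8]
```

Red's tilt is now about 7°. Placing it.

Emit:
carry_out(targets=[[0,0,0.6,0,-1],[0,0.1,1.2,0,-1],[0,0.1,1.8,0,-1],[0,0,2,0,-1],[0,0,2,0,-1],[0,0,1.8,0,-1],[0,0,1.2,0,-1],[0,0,0.6,0,-1],[0,0,0.3,0,-1],[0,0,0,0,-1]])

```text
t: 28.85
eef_pos: [0.4613, -0.0595, 0.1161]
tool_rot: [0.0, 0.997, 0.077, 0.0]
contact_force: [-0.8, -0.1, -1.1]
gripper_width: 0.295
grasp_force: 20.4
```

Emit:
carry_out(targets=[[0,0,0.4,0,-1],[0,0,0.2,0,-1],[0,0,0,0,-1]])

```text
t: 29.15
eef_pos: [0.462, -0.0595, 0.1107]
tool_rot: [0.0, 0.997, 0.077, 0.001]
contact_force: [-1.0, 0.0, 2.6]
gripper_width: 0.292
grasp_force: 20.7
```

Emit:
carry_out(targets=[[0,0,0.2,0,-1],[0,0,0.1,0,-1],[0,0,0,0,-1]])

```text
t: 29.45
eef_pos: [0.465, -0.0592, 0.1102]
tool_rot: [0.001, 0.997, 0.077, 0.004]
contact_force: [-2.7, 0.9, 24.5]
gripper_width: 0.293
grasp_force: 22.8
```

Run:
```python
from h import *
plan((.46,-.06,.1)); print(bot.get_obs()['contact_force'])
tilt('red',188.8,.072)
```

```text
at [ 0.465  -0.0592  0.1102] yhead -81.2 q7 -1.65 t 29.4 w 0.293 | turn 0.00 shift [-0.51 -0.    1.02]
[-2.698   0.8822 24.5155]
red [307 192   8  10  24] [311.4 197.3]
red [302 205  14  13 101] [307.9 211.9]
cap [310 192]
-10 [314.  211.9]
0 [310.7 211.4]
10 [307.4 210.5]
20 [304.1 209.2]
30 [301.1 207.4]
```

Emit:
carry_out(targets=[[0,0,-0.2,0,-1],[0,0,0,0,-0.4],[0,0,0,0,-0.3],[0,0,0,0,-0.2],[0,0,0,0,0],[0,0,0,0,0.2],[0,0,-2,0,0.2],[0,0,-4,0,0.2],[0,0,-4,0,0.2],[0,0,0,0,0.2]])

```text
t: 30.5
eef_pos: [0.4643, -0.0594, 0.2136]
tool_rot: [0.001, 0.997, 0.077, 0.004]
contact_force: [0.2, -0.3, -0.3]
gripper_width: 0.6
grasp_force: 0.0
```

```bash
cat >> h.py <<'E'
def check():
    im,c=shot('top','chk'); im2,c2=shot('scene','chks')
    for n,z,b in [('red',.122,(300,170,350,250)),('blue',.122,(360,185,425,250)),('yellow',.122,(330,180,380,250)),('green',.03,(330,145,410,180))]: blobs(im,c,n,z,b,5)
    for n,b in [('red',(285,180,350,230)),('blue',(240,200,310,270)),('yellow',(260,190,330,250)),('green',(310,220,370,280))]: print('scene');blobs(im2,c2,n,.122,b,12)
E
python3 - <<'E'
from h import *
check(); plan((.606,-.145,.12))
E
```

```text
blue 57 [386 202   8   8] [389.7 205.6] [ 0.4787 -0.2453  0.122 ]
blue 7 [380 205   1   7] [380. 208.] [ 0.4722 -0.2161  0.122 ]
yellow 31 [357 211   5   8] [358.9 214.3] [ 0.4552 -0.1525  0.122 ]
green 155 [365 156  14  15] [371.4 163.5] [ 0.6203 -0.2064  0.03  ]
green 52 [349 165   9   8] [352.8 168.2] [ 0.6063 -0.1457  0.03  ]
scene
red 60 [304 192   7  10] [306.8 196.4] [ 0.4597 -0.0743  0.122 ]
red 103 [301 205  14  13] [307.6 212. ] [ 0.5006 -0.1457  0.122 ]
scene
blue 66 [284 227   7  10] [287.  231.5] [ 0.486  -0.2578  0.122 ]
blue 142 [280 241  17  14] [288.3 247.4] [ 0.5249 -0.3173  0.122 ]
scene
yellow 69 [292 206   8  11] [295.7 210.8] [ 0.4621 -0.158   0.122 ]
yellow 129 [289 219  15  15] [296.8 226.6] [ 0.503  -0.2242  0.122 ]
scene
green 31 [333 239   8   6] [336.8 241.6] [ 0.6474 -0.2295  0.122 ]
green 119 [326 247  14  14] [332.9 252.2] [ 0.6562 -0.2758  0.122 ]
at [ 0.4614 -0.0597  0.2095] yhead -81.2 q7 -1.54 t 30.6 w 0.601 | turn 0.00 shift [12.96 10.63  8.98]
```

Red stands (its cap-label offset matches yellow's). Now green: cap at (0.606,-0.146), heading 103°.

Emit:
carry_out(targets=[[0,0,0,-8.5,0],[0,0,0,-8.5,0],[0,0,0,-8.5,0],[0,0,0,-8.5,0],[0,0,0,-8.5,0],[0,0,0,-8.5,0],[0,0,0,-8.5,0],[0,0,0,-8.5,0],[0,0,0,-8.5,0],[0,0,0,-8.5,0],[0,0,0,-8.5,0],[0,0,0,-0.7,0]])

```text
t: 31.8
eef_pos: [0.4599, -0.0595, 0.2074]
tool_rot: [-0.001, 0.622, 0.783, -0.0]
contact_force: [-0.5, -1.0, -0.2]
gripper_width: 0.5
grasp_force: 0.0
```

Emit:
carry_out(targets=[[0,0,0,0,0],[0,0,0,0,0]])

```text
t: 32.0
eef_pos: [0.4606, -0.0595, 0.2083]
tool_rot: [-0.0, 0.623, 0.782, -0.0]
contact_force: [-0.4, -1.0, -0.3]
gripper_width: 0.499
grasp_force: 0.0
```

Run:
```python
from h import *
plan((.603,-.132,.008),13)
```

```text
at [ 0.4606 -0.0595  0.2083] yhead 12.9 q7 0.03 t 32.0 w 0.499 | turn -0.13 shift [-10.27  12.26  20.01]
```

Emit:
carry_out(targets=[[-2.5,3,0,0,0],[-2.6,3,0,0,0],[-2.6,3.1,0,0,0],[-2.6,3.1,1,0,0],[0,0,4,0,0],[0,0,4,0,0],[0,0,4,0,0],[0,0,3,0,0],[0,0,2,0,0],[0,0,1,0,0],[0,0,0.5,0,0],[0,0,0,0,0]])

```text
t: 33.2
eef_pos: [0.6032, -0.1323, 0.014]
tool_rot: [0.0, 0.622, 0.783, -0.0]
contact_force: [-0.1, 0.1, -0.3]
gripper_width: 0.495
grasp_force: 0.0
```

Run:
```python
from h import *
plan((.603,-.132,.008),13)
check()
```

```text
at [ 0.6032 -0.1323  0.014 ] yhead 13.0 q7 -0.08 t 33.2 w 0.495 | turn 0.00 shift [ 0.03 -0.02  0.6 ]
red 57 [325 212   8   9] [328.5 216.1] [ 0.4521 -0.062   0.122 ]
yellow 61 [353 210   9   9] [357.  214.4] [ 0.4548 -0.1469  0.122 ]
scene
red 59 [304 192   7  10] [306.8 196.5] [ 0.4598 -0.0748  0.122 ]
red 104 [301 204  14  14] [307.7 211.9] [ 0.5008 -0.1453  0.122 ]
scene
blue 66 [284 227   7  10] [287.  231.5] [ 0.486  -0.2578  0.122 ]
blue 142 [280 240  17  15] [288.4 247.4] [ 0.525  -0.3172  0.122 ]
scene
yellow 70 [292 206   8  11] [295.7 210.9] [ 0.4622 -0.1584  0.122 ]
yellow 127 [289 219  15  15] [296.7 226.6] [ 0.5029 -0.2244  0.122 ]
scene
green 33 [333 239   8   6] [336.7 241.5] [ 0.6471 -0.2294  0.122 ]
green 117 [326 247  14  14] [332.9 252.3] [ 0.6564 -0.2759  0.122 ]
```

Emit:
carry_out(targets=[[0,0,0.5,0,0],[0,0,0,0,-0.2],[0,0,0,0,-0.6],[0,0,0,0,-1],[0,0,0,0,-1],[0,0,0,0,-1],[0,0,-0.7,0,-1],[0,0,-1,0,-1],[0,0,-1,0,-1],[0,0,-1,0,-1],[0,0,-1.3,0,-1],[0,0,-1.5,0,-1]], force=20)

```text
t: 34.5
eef_pos: [0.6028, -0.1323, 0.0749]
tool_rot: [-0.0, 0.622, 0.783, -0.0]
contact_force: [-0.5, 0.2, -3.8]
gripper_width: 0.292
grasp_force: 22.3
```

Emit:
carry_out(targets=[[0,0,-2,0,-1],[0,0,-2,0,-1],[0,0,-2,0,-1],[0,0,-2,0,-1],[0,0,-4,0,-1],[0,0,-5,0,-1],[0,0,-3,0,-1],[0,0,-1,0,-1],[0,0,1,0,-1],[0,0,3,0,-1],[0,0,5,0,-1],[0,0,-5,0,-1]])

```text
t: 35.7
eef_pos: [0.5882, -0.1325, 0.2205]
tool_rot: [-0.019, 0.621, 0.783, -0.01]
contact_force: [-2.8, -1.2, -4.9]
gripper_width: 0.291
grasp_force: 21.1
```

Emit:
carry_out(targets=[[0,0,-5,0,-1],[0,0,-2,0,-1],[0,0,0.5,0,-1],[0,0,3,0,-1],[0,0,5,0,-1],[0,0,4,0,-1],[0,0,-5,0,-1],[0,0,-4,0,-1],[0,0,-2,0,-1],[0,0,1,0,-1],[0,0,2,0,-1],[0,0,0,0,-1]])

```text
t: 36.9
eef_pos: [0.5991, -0.1327, 0.2621]
tool_rot: [-0.005, 0.622, 0.783, -0.003]
contact_force: [-1.5, -0.3, -2.7]
gripper_width: 0.293
grasp_force: 20.9
```

Run:
```python
from h import *
plan((.46,-.325,.12)); print(bot.get_obs()['grasp_force'])
tilt('green',283,.07)
```

```text
at [ 0.5991 -0.1327  0.2621] yhead 13.0 q7 0.10 t 36.9 w 0.293 | turn 0.00 shift [-15.64 -17.74  14.33]
20.879054367542267
green [332 180   9  11  81] [336.1 184.9]
green [329 196  15  14 138] [335.9 203.5]
cap [336 179]
-10 [337.  197.9]
0 [336.2 200.6]
10 [335.4 202.7]
20 [334.6 204.3]
30 [333.9 205.3]
```

```bash
cat >> h.py <<'E'
def off(g,hx,tilts,L=.058):
    c=imaging.calibration('scene'); h=np.radians(hx); d=np.array([np.cos(h),np.sin(h),0])
    for t in tilts: T=np.radians(t); print(t,proj(c,np.array(g)+L*(d*np.sin(T)-np.array([0,0,np.cos(T)])))-proj(c,g))
E
python3 - <<'E'
from h import *
off((.455,-.147,.11),283,[0]); off((.599,-.133,.272),283,range(-20,51,10))
E
```

```text
0 [ 0.8 12.6]
-20 [ 1.2 10. ]
-10 [ 0.5 12.5]
0 [-0.2 14.7]
10 [-0.8 16.4]
20 [-1.5 17.7]
30 [-2.1 18.5]
40 [-2.7 18.7]
50 [-3.2 18.4]
```

Green's tilt is small, about 5-10°. One more bounce, then I'll carry it over to (0.458,-0.32).

Emit:
carry_out(targets=[[0,0,-5,0,-1],[0,0,-4,0,-1],[0,0,-2,0,-1],[0,0,1,0,-1],[0,0,3,0,-1],[0,0,5,0,-1],[0,0,3,0,-1],[0,0,-5,0,-1],[0,0,-3,0,-1],[0,0,-1,0,-1],[0,0,0,0,-1],[0,0,0,0,-1]])

```text
t: 38.15
eef_pos: [0.6021, -0.1326, 0.3465]
tool_rot: [-0.001, 0.622, 0.783, -0.001]
contact_force: [-0.8, -0.7, -2.2]
gripper_width: 0.289
grasp_force: 20.9
```

Emit:
carry_out(targets=[[-0.4,-0.4,0,0,-1],[-0.9,-1,0,0,-1],[-1.4,-1.6,0,0,-1],[-1.8,-2.1,0,0,-1],[-2,-2.3,0,0,-1],[-2,-2.3,0,0,-1],[-2,-2.3,0,0,-1],[-1.8,-2.1,0,0,-1],[-1.4,-1.6,0,0,-1],[-0.9,-1.1,0,0,-1],[-0.5,-0.6,0,0,-1],[0,0,0,0,-1]])

```text
t: 39.35
eef_pos: [0.4668, -0.3196, 0.3486]
tool_rot: [-0.0, 0.623, 0.782, -0.0]
contact_force: [-0.3, -0.5, -2.7]
gripper_width: 0.293
grasp_force: 20.9
```

Run:
```python
from h import *
plan((.458,-.32,.118)); o=bot.get_obs();print(o['grasp_force'])
tilt('green',283,.07); off(np.array(o['eef_pos'])+[0,0,.01],283,range(-20,51,10))
```

```text
at [ 0.4668 -0.3196  0.3486] yhead 12.9 q7 0.57 t 39.4 w 0.293 | turn 0.00 shift [ 0.16 -0.86 23.06]
20.866007208824158
green [260 179  10  13  88] [264.4 185.1]
green [258 194  19  18 193] [267.6 204.7]
cap [264 178]
-10 [268.5 198.9]
0 [267.2 201.8]
10 [265.7 204.2]
20 [264.3 206. ]
30 [262.8 207.1]
-20 [ 3.9 11.1]
-10 [ 2.9 13.9]
0 [ 1.8 16.3]
10 [ 0.6 18.2]
20 [-0.6 19.7]
30 [-1.8 20.5]
40 [-3.  20.8]
50 [-4.1 20.4]
```

It hangs vertical. Lowering.

Emit:
carry_out(targets=[[0,-0.2,1,0,-1],[0,-0.3,2,0,-1],[0,-0.3,3,0,-1],[0,0,3.5,0,-1],[0,0,3.5,0,-1],[0,0,3,0,-1],[0,0,3,0,-1],[0,0,2,0,-1],[0,0,1.2,0,-1],[0,0,0.7,0,-1],[0,0,0.3,0,-1],[0,0,0,0,-1]])

```text
t: 40.6
eef_pos: [0.4603, -0.3205, 0.1173]
tool_rot: [0.0, 0.622, 0.783, 0.0]
contact_force: [-0.3, 0.8, -2.1]
gripper_width: 0.287
grasp_force: 20.9
```

Emit:
carry_out(targets=[[0,0,0.3,0,-1],[0,0,0.1,0,-1],[0,0,0,0,-1]])

```text
t: 40.9
eef_pos: [0.4599, -0.3207, 0.1132]
tool_rot: [0.0, 0.622, 0.783, -0.0]
contact_force: [-0.1, -0.2, -2.6]
gripper_width: 0.292
grasp_force: 20.9
```

Emit:
carry_out(targets=[[0,0,0.2,0,-1],[0,0,0.1,0,-1],[0,0,0.1,0,-1],[0,0,0,0,-1]])

```text
t: 41.3
eef_pos: [0.4616, -0.3212, 0.111]
tool_rot: [0.002, 0.622, 0.783, 0.0]
contact_force: [-0.5, 1.3, 9.3]
gripper_width: 0.294
grasp_force: 22.0
```

Contact made. Releasing and rising.

Emit:
carry_out(targets=[[0,0,0,0,-1],[0,0,0,0,-0.4],[0,0,0,0,-0.3],[0,0,0,0,-0.2],[0,0,0,0,0],[0,0,0,0,0.2],[0,0,-2,0,0.2],[0,0,-4,0,0.2],[0,0,-4,0,0.2],[-4,0,0,0,0.2],[-5,0,0,0,0.2],[0,0,0,0,0.2]])

```text
t: 42.5
eef_pos: [0.4788, -0.4158, 0.2084]
tool_rot: [0.001, 0.626, 0.78, -0.001]
contact_force: [-0.3, -0.6, -0.2]
gripper_width: 0.59
grasp_force: 0.0
```

Run:
```python
from h import *
im,c=shot('top','t11'); im2,c2=shot('scene','s11')
for n in ('red','blue','yellow','green'): print('top');blobs(im,c,n,.122,(300,185,425,250),20)
for n in ('red','blue','yellow','green'): print('scene');blobs(im2,c2,n,.122,(240,190,320,290),20)
blobs(im,c,'red',.085,(420,195,460,225),10)
plan((.4635,-.386,.053),.5)
cv2.imwrite('pics/c11.png',np.hstack([cv2.resize(im[150:250,300:450,::-1],(450,300),interpolation=2),cv2.resize(im2[180:280,220:340,::-1],(360,300),interpolation=2)[:,:350]]))
```

```text
top
red 55 [326 212   8   9] [329.4 216. ] [ 0.4523 -0.0648  0.122 ]
top
blue 56 [387 202   8   8] [390.5 205.6] [ 0.4785 -0.2479  0.122 ]
top
yellow 61 [354 210   9   9] [357.8 214.3] [ 0.455  -0.1492  0.122 ]
top
green 24 [403 207   4  12] [404.7 212.8] [ 0.4559 -0.2897  0.122 ]
green 59 [411 207   9   8] [415.  210.6] [ 0.4618 -0.3211  0.122 ]
scene
red 57 [303 192   7  10] [306.4 196.8] [ 0.4595 -0.077   0.122 ]
red 108 [300 205  14  14] [307.2 212.3] [ 0.5005 -0.1479  0.122 ]
red 130 [257 262   9  21] [260.7 272. ] [ 0.5023 -0.4388  0.122 ]
scene
blue 68 [283 227   8  11] [286.8 231.9] [ 0.4862 -0.2596  0.122 ]
blue 136 [280 241  17  14] [288.1 248.2] [ 0.5258 -0.3204  0.122 ]
scene
yellow 64 [292 206   7  11] [295.2 211.2] [ 0.4615 -0.1605  0.122 ]
yellow 130 [289 219  15  15] [296.6 227. ] [ 0.5032 -0.2262  0.122 ]
scene
green 64 [267 240   7  11] [270.2 245.2] [ 0.4699 -0.3335  0.122 ]
green 129 [264 254  16  14] [271.7 261.9] [ 0.5105 -0.3908  0.122 ]
red 45 [425 209  15   4] [432.1 210.3] [ 0.4624 -0.3828  0.085 ]
at [ 0.4794 -0.4092  0.208 ] yhead 12.9 q7 0.60 t 42.6 w 0.598 | turn 12.39 shift [ 2.32 -1.56 15.51]
```

View pics/c11.png

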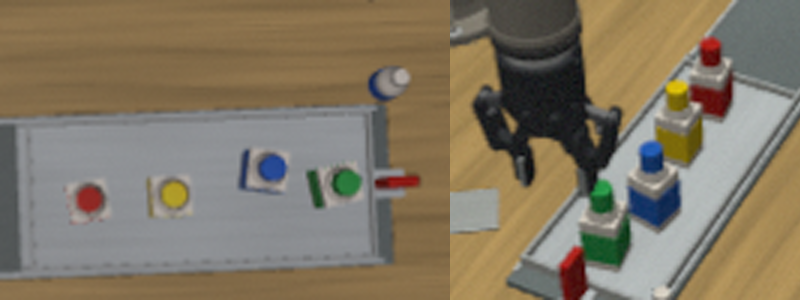

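All four bottles stand in the tray (caps in the top crop at (90,199), (175,194), (272,167), (347,182)). Step 1 is met. Now I'll re-grip the tab.

Emit:
carry_out(targets=[[0,0,0,6.2,0.2],[0,0,0,6.2,0.2],[0.8,-0.8,0,0,0.2],[0.7,-0.7,0,0,0.2],[0,0,0,0,0.2],[0,0,0,0,0.2]], force=40)

```text
t: 43.2
eef_pos: [0.4646, -0.393, 0.2091]
tool_rot: [0.0, 0.703, 0.712, -0.0]
contact_force: [-0.5, 0.2, -0.1]
gripper_width: 0.599
grasp_force: 0.0
```

Run:
```python
from h import *
plan((.4635,-.394,.058),.5)
```

```text
at [ 0.4646 -0.393   0.2091] yhead 0.7 q7 0.40 t 43.2 w 0.599 | turn 0.23 shift [-0.09 -0.11 15.11]
```

Emit:
carry_out(targets=[[-0.1,-0.1,3,0,0.2],[0,0,3.5,0,0.2],[0,0,3.5,0,0.2],[0,0,2.5,0,0.2],[0,0,1.5,0,0.2],[0,0,0.8,0,0.2],[0,0,0.3,0,0.2],[0,0,0,0,0]])

```text
t: 44.0
eef_pos: [0.4645, -0.3947, 0.0586]
tool_rot: [0.001, 0.703, 0.711, 0.0]
contact_force: [0.3, 0.4, 0.6]
gripper_width: 0.505
grasp_force: 0.0
```

Emit:
carry_out(targets=[[0,0,0,0,-0.3],[0,0,0,0,-0.6],[0,0,0,0,-1],[0,0,0,0,-1],[0,0,0,0,-1],[0.1,0,0,0,-1],[0.2,0,0,0,-1],[0.4,0,0,0,-1],[0.6,0,0,0,-1],[0.7,0,0,0,-1],[0.8,0,0,0,-1],[0.8,0,0,0,-1]])

```text
t: 45.2
eef_pos: [0.4632, -0.3595, 0.0589]
tool_rot: [0.001, 0.704, 0.711, -0.001]
contact_force: [-2.4, -2.0, 6.3]
gripper_width: 0.131
grasp_force: 40.3
```

Emit:
carry_out(targets=[[0.8,0,0,0,-1],[0.8,0,0,0,-1],[0.8,0,0,0,-1],[0.8,0,0,0,-1],[0.8,0,0,0,-1],[0.8,0,0,0,-1],[0.8,0,0,0,-1],[0.8,0,0,0,-1],[0.8,0,0,0,-1],[0.8,0,0,0,-1],[0.8,0,0,0,-1],[0.8,0,0,0,-1]])

```text
t: 46.4
eef_pos: [0.462, -0.2633, 0.0589]
tool_rot: [0.001, 0.703, 0.711, -0.001]
contact_force: [-4.6, -1.0, 8.2]
gripper_width: 0.127
grasp_force: 40.7
```

Emit:
carry_out(targets=[[0.8,0,0,0,-1],[0.8,0,0,0,-1],[0.8,0,0,0,-1],[0.8,0,0,0,-1],[0.8,0,0,0,-1],[0.8,0,0,0,-1],[0.8,0,0,0,-1],[0.8,0,0,0,-1],[0.8,0,0,0,-1],[0.8,0,0,0,-1],[0.8,0,0,0,-1],[0.8,0,0,0,-1]])

```text
t: 47.6
eef_pos: [0.4608, -0.167, 0.0589]
tool_rot: [0.0, 0.703, 0.711, -0.001]
contact_force: [-5.9, -1.9, 12.0]
gripper_width: 0.13
grasp_force: 41.1
```

Emit:
carry_out(targets=[[0.8,0,0,0,-1],[0.8,0,0,0,-1],[0.8,0,0,0,-1],[0.8,0,0,0,-1],[0.8,0,0,0,-1],[0.8,0,0,0,-1],[0.7,0,0,0,-1],[0.6,0,0,0,-1],[0.5,0,0,0,-1],[0.4,0,0,0,-1],[0.3,0,0,0,-1],[0.2,0,0,0,-1]])

```text
t: 48.8
eef_pos: [0.4598, -0.0917, 0.0588]
tool_rot: [0.0, 0.703, 0.711, -0.001]
contact_force: [-6.8, -1.4, 14.2]
gripper_width: 0.134
grasp_force: 41.4
```

Emit:
carry_out(targets=[[0.3,0,0,0,-1],[0.4,0,0,0,-1],[0.4,0,0,0,-1],[0.4,0,0,0,-1],[0.4,0,0,0,-1],[0.4,0,0,0,-1],[0.3,0,0,0,-1],[0.2,0,0,0,-1],[0.2,0,0,0,-1],[0.2,0,0,0,-1],[0.2,0,0,0,-1],[0.2,0,0,0,-1]])

```text
t: 50.0
eef_pos: [0.4594, -0.0559, 0.0588]
tool_rot: [0.0, 0.703, 0.711, -0.001]
contact_force: [-6.4, -2.0, 15.7]
gripper_width: 0.129
grasp_force: 41.5
```

Emit:
carry_out(targets=[[0.2,0,0,0,-1],[0.2,0,0,0,-1],[0.2,0,0,0,-1],[0.2,0,0,0,-1]])

```text
t: 50.4
eef_pos: [0.4593, -0.0478, 0.0588]
tool_rot: [0.0, 0.703, 0.711, -0.001]
contact_force: [-6.8, -1.7, 14.4]
gripper_width: 0.135
grasp_force: 41.5
```

Emit:
carry_out(targets=[[0.2,0,0,0,-1],[0.2,0,0,0,-1],[0.2,0,0,0,-1],[0,0,0,0,-1]])

```text
t: 50.8
eef_pos: [0.4592, -0.0431, 0.0588]
tool_rot: [0.001, 0.704, 0.711, -0.002]
contact_force: [-6.6, -5.2, 14.9]
gripper_width: 0.134
grasp_force: 41.5
```

Emit:
carry_out(targets=[[0.2,0,0,0,-1],[0.2,0,0,0,-1],[0,0,0,0,-1]])

```text
t: 51.1
eef_pos: [0.4592, -0.043, 0.0589]
tool_rot: [0.002, 0.705, 0.71, -0.003]
contact_force: [-5.9, -17.4, 15.1]
gripper_width: 0.129
grasp_force: 41.6
```

Emit:
carry_out(targets=[[0.2,0,0,0,-1],[0.2,0,0,0,-1],[0,0,0,0,-1]])

```text
t: 51.4
eef_pos: [0.4592, -0.0429, 0.0588]
tool_rot: [0.003, 0.706, 0.709, -0.005]
contact_force: [-4.3, -28.3, 14.9]
gripper_width: 0.132
grasp_force: 41.7
```

The tray is home (end stop felt). Releasing, then on to the timer.

Emit:
carry_out(targets=[[-0.4,0,0,0,-1],[-0.3,0,0,0,-1],[0,0,0,0,-0.6],[0,0,0,0,-0.2],[0,0,0,0,0.2],[0,0,0,0,0.2],[0,0,-3,0,0.2],[0,0,-4,0,0.2],[0,0,-5,0,0.2],[0,0,-5,0,0.2],[-2,4,-2,0,0.2],[0,0,0,0,0.2]])

```text
t: 52.6
eef_pos: [0.5059, -0.0623, 0.2522]
tool_rot: [0.004, 0.704, 0.71, 0.003]
contact_force: [-0.3, 0.4, -2.1]
gripper_width: 0.601
grasp_force: 0.0
```

Run:
```python
from h import *
im,c=shot('top','t12'); im2,c2=shot('scene','s12')
for n in ('red','blue','yellow','green'): print('scene');blobs(im2,c2,n,.122,(280,140,370,230),12,60)
blobs(im,c,'red',.085,(310,205,345,225),10)
blobs(im,c,'yellow',.075,(235,140,275,180),3,90); blobs(im,c,'green',.05,(230,140,275,180),2,90)
print('s');blobs(im2,c2,'yellow',.075,(340,160,410,220),3,90); blobs(im2,c2,'green',.05,(340,160,410,220),2,90)
cv2.imwrite('pics/c12.png',np.vstack([np.hstack([cv2.resize(im[135:185,230:280,::-1],(400,400),interpolation=2),cv2.resize(im2[165:215,350:400,::-1],(400,400),interpolation=2)]),np.pad(cv2.resize(im2[140:220,280:360,::-1],(190,190)),((0,0),(0,610),(0,0)))]))
g=cv2.cvtColor(im[135:185,230:280],cv2.COLOR_RGB2GRAY); k=(g<45).astype(np.uint8)
N,_,s,ce=cv2.connectedComponentsWithStats(k)
for i in range(1,N):
  if s[i,4]>4: print('dark',s[i],ce[i]+[230,135],onz(c,*(ce[i]+[230,135]),.055))
plan((.63,.17,.3))
```

```text
scene
red 99 [309 197   7  18] [311.9 205.5] [ 0.4981 -0.11    0.122 ]
scene
blue 27 [330 173   6   6] [332.3 175.4] [0.4867 0.075  0.122 ]
blue 117 [326 182  14  13] [332.9 187.9] [0.5205 0.0085 0.122 ]
scene
yellow 16 [336 174   6   5] [338.9 175.8] [0.5094 0.0833 0.122 ]
scene
green 59 [316 178   8  10] [319.7 182.6] [0.4644 0.0155 0.122 ]
green 103 [314 190  13  14] [320.6 197.9] [ 0.5066 -0.0607  0.122 ]
yellow 19 [250 157   3   8] [251.2 161.1] [0.6308 0.1739 0.075 ]
yellow 15 [252 167   3   6] [252.8 169.4] [0.6045 0.1692 0.075 ]
green 7 [239 163   4   2] [240.7 163.6] [0.628  0.2119 0.05  ]
s
yellow 5 [340 176   2   3] [340.4 176.8] [0.4913 0.1379 0.075 ]
yellow 12 [375 177   6   3] [377.3 177.8] [0.6212 0.1938 0.075 ]
yellow 10 [369 181   5   3] [371.2 182.1] [0.6101 0.1584 0.075 ]
green 16 [406 213   4   7] [408.1 216.9] [0.792  0.0584 0.05  ]
dark [ 15  14  18  18 233] [253.6223 157.2403] [0.6462 0.1695 0.055 ]
at [ 0.5007 -0.0601  0.248 ] yhead 0.6 q7 -0.14 t 52.7 w 0.601 | turn 0.00 shift [22.88 13.17 -5.19]
```

View pics/c12.png

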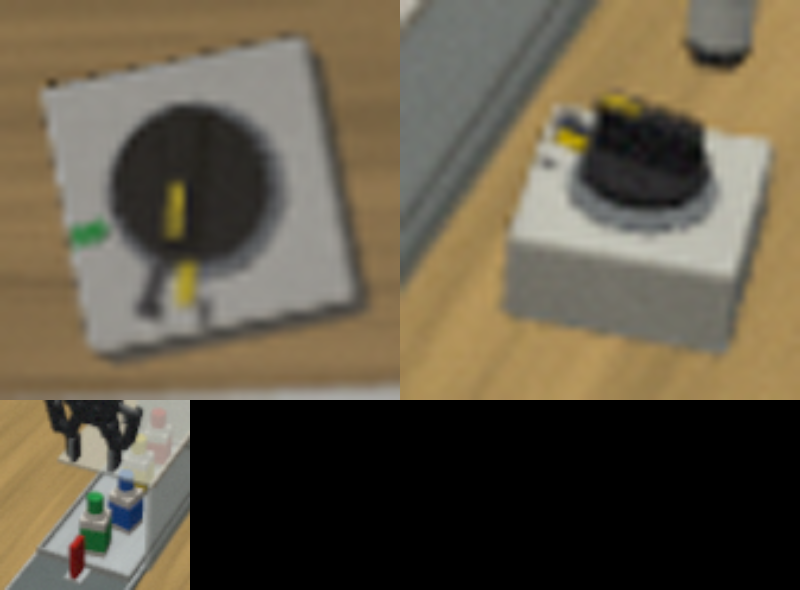

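All four bottles are under the hood, still standing. The pointer runs from (175,185) to (186,300) in the crop and is near the tick at (203,310), before the catch at (150,300). I'll triangulate the dial.

Run:
```python
from h import *
c=imaging.calibration('top');s=imaging.calibration('scene')
def tri(a,b):
    o1,d1=ray(c,*a);o2,d2=ray(s,*b); A=np.stack([d1,-d2],1); t=np.linalg.lstsq(A,o2-o1,rcond=None)[0]
    p,q=o1+t[0]*d1,o2+t[1]*d2; return (p+q)/2,np.linalg.norm(p-q)
print('strip',tri((251.2,161.1),(377.3,177.8)));print('ptr',tri((252.8,169.4),(371.2,182.1)))
im=cv2.imread('pics/t12.png'); g=cv2.cvtColor(im[135:185,230:280],cv2.COLOR_BGR2GRAY)
k=(g<60).astype(np.uint8)
cn,_=cv2.findContours(k,0,2); m=max(cn,key=cv2.contourArea); (x,y),r=cv2.minEnclosingCircle(m); print('circ',x+230,y+135,r)
el=cv2.fitEllipse(m); print(el)
for z in (.06,.066,.072): print(z,onz(c,254,158.25,z), 'r',[np.linalg.norm(onz(c,254,158.25,z)-onz(c,254+9.9,158.25,z))])
P=lambda u,v,z: onz(c,230+u/8,135+v/8,z)
for zb in (.085,.09,.095):
  a,b=P(176,184,zb),P(172,238,zb); print('strip',zb,a,b,np.degrees(np.arctan2(*(b-a)[[1,0]])))
for zp in (.05,.06): 
  a,b=P(188,262,zp),P(185,303,zp); print('ptr',zp,a,b,np.degrees(np.arctan2(*(b-a)[[1,0]])))
q=[P(u,v,.05) for u,v in [(42,92),(300,38),(362,302),(98,355)]]; print('box',q,np.mean(q,0)); print('green',P(88,233,.05),'tick',P(204,312,.05))
```

```text
strip (array([0.6282, 0.1711, 0.0926]), np.float64(0.000710990216873829))
ptr (array([0.6059, 0.1708, 0.0651]), np.float64(0.00016381548980194967))
circ 253.26190567016602 157.73809432983398 9.819616317749023
((23.39754295349121, 22.624834060668945), (18.312088012695312, 18.629053115844727), 42.640628814697266)
0.06 [0.6421 0.1675 0.06  ] r [np.float64(0.03143443480883058)]
0.066 [0.6411 0.1665 0.066 ] r [np.float64(0.0312871785085596)]
0.072 [0.64   0.1655 0.072 ] r [np.float64(0.03113992220828868)]
strip 0.085 [0.6388 0.1696 0.085 ] [0.6177 0.1714 0.085 ] 175.10512757041366
strip 0.09 [0.6379 0.1688 0.09  ] [0.6169 0.1706 0.09  ] 175.10512757041386
strip 0.095 [0.637  0.1679 0.095 ] [0.6161 0.1697 0.095 ] 175.10512757041374
ptr 0.05 [0.6134 0.1711 0.05  ] [0.597  0.1725 0.05  ] 175.08943556802586
ptr 0.06 [0.6119 0.1694 0.06  ] [0.5956 0.1708 0.06  ] 175.08943556802564
box [array([0.6836, 0.229 , 0.05  ]), array([0.7024, 0.1251, 0.05  ]), array([0.5954, 0.102 , 0.05  ]), array([0.5772, 0.2075, 0.05  ])] [0.6396 0.1659 0.05  ]
green [0.6262 0.211  0.05  ] tick [0.5932 0.165  0.05  ]
```

Emit:
carry_out(targets=[[0,0,-1,-8.5,0],[0,0,-1,-8.5,0],[0,0,-1,-8.5,0],[0,0,0,-8.5,0],[0,0,0,-8.5,0],[0,0,0,-8.5,0],[0,0,0,-8.5,0],[0,0,0,-8.5,0],[0,0,0,-8.5,0],[0,0,0,-7.9,0],[0,0,0,0,0],[0,0,0,0,0]], force=60)

```text
t: 53.9
eef_pos: [0.4993, -0.0596, 0.2769]
tool_rot: [-0.001, 0.045, 0.999, 0.0]
contact_force: [0.1, 0.1, 0.8]
gripper_width: 0.501
grasp_force: 0.0
```

Run:
```python
from h import *
plan((.640,.168,.15),85)
```

```text
at [ 0.4993 -0.0596  0.2769] yhead 84.9 q7 1.29 t 53.9 w 0.501 | turn -0.14 shift [-12.06  23.9   12.67]
```

Emit:
carry_out(targets=[[-1.7,3.4,0,0,0],[-1.7,3.4,0,0,0],[-1.7,3.4,0,0,0],[-1.7,3.4,0,0,0],[-1.7,3.4,0,0,0],[-1.7,3.4,0,0,0],[-1.8,3.5,0,0,0],[0,0,3,0,0],[0,0,4,0,0],[0,0,4,0,0],[0,0,1,0,0],[0,0,0,0,0]])

```text
t: 55.1
eef_pos: [0.6393, 0.1674, 0.1562]
tool_rot: [-0.002, 0.044, 0.999, -0.001]
contact_force: [0.3, 0.4, 0.5]
gripper_width: 0.497
grasp_force: 0.0
```

Run:
```python
from h import *
plan((.640,.168,.073),85)
im,c=shot('wrist')
h=cv2.cvtColor(im,cv2.COLOR_RGB2HSV);k=cv2.inRange(h,(22,90,60),(33,255,255));N,_,s,ce=cv2.connectedComponentsWithStats(k)
print([(s[i].tolist(),ce[i].round(1).tolist(),onz(c,*ce[i],.092).round(4).tolist()) for i in range(1,N) if s[i,4]>20])
for i in range(1,N):
  if s[i,4]>20:
    p=np.argwhere(k*( _==i))[:,::-1].astype(np.float32); vx,vy,x0,y0=cv2.fitLine(p,2,0,.01,.01).ravel(); a,b=onz(c,x0,y0,.092),onz(c,x0+20*vx,y0+20*vy,.092); print(np.degrees(np.arctan2(*(b-a)[[1,0]])))
```

```text
at [0.6393 0.1674 0.1562] yhead 85.0 q7 0.75 t 55.1 w 0.497 | turn -0.04 shift [-0.09  0.08  8.32]
[([316, 145, 10, 23, 192], [320.5, 156.0], [0.5988, 0.1735, 0.092]), ([318, 184, 8, 30, 232], [321.5, 198.6], [0.6281, 0.1717, 0.092])]
-2.766192512763232
-3.8435566735862707
```

Emit:
carry_out(targets=[[0,0.2,3,-1,0],[0,0.1,3,0,0],[0,0,2,0,0],[0,0,0.4,0,0],[0,0,0,0,0],[0,0,0,0,-0.5],[0,0,0,0,-1],[0,0,0,0,-1],[0,0,0,0,-1],[0,0,0,0,-1]], force=60)

```text
t: 56.15
eef_pos: [0.6417, 0.1702, 0.0746]
tool_rot: [0.001, 0.035, 0.999, -0.0]
contact_force: [1.1, -2.7, 4.0]
gripper_width: 0.145
grasp_force: 61.4
```

The bar is gripped. Pressing down.

Emit:
carry_out(targets=[[0,0,0.3,0,-1],[0,0,0.3,0,-1],[0,0,0.3,0,-1],[0,0,0,0,-1]])

```text
t: 56.55
eef_pos: [0.6419, 0.1703, 0.0678]
tool_rot: [0.001, 0.035, 0.999, -0.001]
contact_force: [-5.9, -7.5, 22.7]
gripper_width: 0.148
grasp_force: 64.1
```

Emit:
carry_out(targets=[[0,0,0.2,0,-1],[0,0,0,0,-1]])

```text
t: 56.75
eef_pos: [0.642, 0.1704, 0.0676]
tool_rot: [0.002, 0.035, 0.999, -0.001]
contact_force: [-9.6, -8.9, 34.7]
gripper_width: 0.148
grasp_force: 65.8
```

Bottomed. Now turning about 67.5° clockwise.

Emit:
carry_out(targets=[[0,0,-0.1,5.5,-1],[0,0,0,5.5,-1],[0,0,0,5.5,-1],[0,0,0,5.5,-1],[0,0,0,5.5,-1],[0,0,0,5.5,-1],[0,0,0,5.5,-1],[0,0,0,5.5,-1],[0,0,0,5.5,-1],[0,0,0,5.5,-1],[0,0,0,5.5,-1],[0,0,0,5.5,-1]])

```text
t: 57.95
eef_pos: [0.6427, 0.1709, 0.0677]
tool_rot: [0.002, 0.575, 0.818, 0.001]
contact_force: [-4.8, -5.3, 26.1]
gripper_width: 0.145
grasp_force: 64.5
```

Emit:
carry_out(targets=[[0,0,0,1.5,-1],[0,0,0,0,-1],[0,0,0,0,-1]])

```text
t: 58.25
eef_pos: [0.6427, 0.171, 0.0677]
tool_rot: [0.002, 0.584, 0.812, 0.001]
contact_force: [-4.8, -5.6, 26.1]
gripper_width: 0.149
grasp_force: 64.5
```

Run:
```python
from h import *
plan((.64,.17,.075)); print(bot.get_obs()['contact_force'])
im,c=shot('top'); blobs(im,c,'yellow',.065,(230,140,280,180),3,80); blobs(im,c,'green',.05,(230,140,275,180),2,80)
im,c=shot('wrist'); h=cv2.cvtColor(im,cv2.COLOR_RGB2HSV)
for n,z,lo,hi in (('y',.06,22,33),('g',.05,50,80)):
  N,_,s,ce=cv2.connectedComponentsWithStats(cv2.inRange(h,(lo,90,50),(hi,255,255)))
  for i in range(1,N):
    if s[i,4]>15: p=onz(c,*ce[i],z); print(n,s[i],p,np.degrees(np.arctan2(p[1]-.170,p[0]-.641)))
```

```text
at [0.6427 0.171  0.0677] yhead 18.5 q7 -0.32 t 58.2 w 0.149 | turn 0.00 shift [-0.01 -0.29 -0.73]
[-4.7864 -5.5847 26.1203]
y [  0  38  52  18 209] [0.4792 0.2267 0.06  ] 160.69559438109303
y [15 50  7  8 18] [0.4786 0.2227 0.06  ] 162.00969981583305
y [10 67  9  6 19] [0.4773 0.2152 0.06  ] 164.560695844378
y [ 0 75 11  9 28] [0.4722 0.2092 0.06  ] 166.92040497143867
y [ 0 83  9 12 25] [0.4727 0.2049 0.06  ] 168.26891113040162
y [21 82 15 16 49] [0.4857 0.2076 0.06  ] 166.40164840794995
y [ 14 105   9   8  21] [0.4808 0.1975 0.06  ] 170.2726537427792
y [ 14 120   8   6  17] [0.4809 0.1899 0.06  ] 172.93022081898098
y [  0 122  10   6  22] [0.474  0.1872 0.06  ] 174.12804351515584
y [311 163  13  34 413] [0.6297 0.2087 0.06  ] 106.26826932418433
y [312 229  11  44 476] [0.6421 0.1723 0.06  ] 65.51665629162035
g [  463    25   177   375 31491] [0.7822 0.225  0.05  ] 21.29350791474104
g [307 151  15  27 230] [0.6253 0.2158 0.05  ] 108.89003420349921
g [422 387  16  13  27] [0.7526 0.0869 0.05  ] -36.68144900486452
```

The pointer (106°) is at the green mark (109°). I'll let it spring up, then release.

Emit:
carry_out(targets=[[0,0,-0.3,0,-1],[0,0,-0.3,0,-1],[0,0,-0.3,0,-1],[0,0,0,0,-1],[0,0,0,0,-0.5],[0,0,0,0,0],[0,0,0,0,0.3],[0,0,-2,0,0.3],[0,0,-4,0,0.3],[0,0,-5,0,0.3],[0,0,-5,0,0.3],[0,0,0,0,0.3]])

```text
t: 59.55
eef_pos: [0.6438, 0.1733, 0.2406]
tool_rot: [0.003, 0.584, 0.812, 0.005]
contact_force: [0.5, 0.3, -0.6]
gripper_width: 0.652
grasp_force: 0.0
```

Run:
```python
from h import *
plan((.64,.17,.25))
im,c=shot('wrist'); h=cv2.cvtColor(im,cv2.COLOR_RGB2HSV)
for n,z,lo,hi in (('y',.065,22,33),('g',.05,50,80)):
  N,_,s,ce=cv2.connectedComponentsWithStats(cv2.inRange(h,(lo,90,50),(hi,255,255)))
  for i in range(1,N):
    p=onz(c,*ce[i],z)
    if s[i,4]>15 and np.hypot(p[0]-.641,p[1]-.17)<.06: print(n,s[i],p,np.degrees(np.arctan2(p[1]-.170,p[0]-.641)))
im2,c2=shot('scene')
for n in ('red','blue','yellow','green'): print('scene');blobs(im2,c2,n,.122,(280,140,385,230),12,50)
im,c=shot('top');blobs(im,c,'red',.085,(310,205,345,225),10)
```

```text
at [0.6438 0.1733 0.2406] yhead 18.6 q7 -0.24 t 59.5 w 0.652 | turn 0.00 shift [-0.19 -0.45 -0.94]
y [310 132   7  18 116] [0.63   0.2073 0.065 ] 106.42880664303108
y [311 159   6  23 133] [0.6398 0.1787 0.065 ] 98.0064128025748
g [309 125   7  14  56] [0.6253 0.2162 0.05  ] 108.75640437913036
scene
red 13 [344 144   5   3] [346.3 145. ] [0.4487 0.2853 0.122 ]
red 101 [309 197   7  19] [311.8 205.7] [ 0.4984 -0.1108  0.122 ]
scene
blue 35 [330 170   6   9] [332.3 174.5] [0.484  0.0802 0.122 ]
blue 119 [325 182  15  13] [332.7 187.8] [0.5199 0.0087 0.122 ]
blue 66 [372 224  13   6] [378.3 226.8] [ 0.739  -0.1105  0.122 ]
scene
yellow 36 [335 154   7   9] [337.9 157.4] [0.4556 0.19   0.122 ]
yellow 29 [336 170   6   9] [338.8 174.1] [0.5047 0.093  0.122 ]
scene
green 65 [316 178   8  10] [319.7 182.6] [0.4646 0.0155 0.122 ]
green 104 [314 190  13  14] [320.7 198. ] [ 0.5068 -0.0608  0.122 ]
red 39 [316 213  10   4] [320.4 214.5] [ 0.4586 -0.0379  0.085 ]
```

```bash
python3 -c "
from station import bot
print(bot.hand_in())"
```

```text
the job is handed in; nothing more can be done
None
```

I handed the job in at about 60 s: all four bottles stand in the tray, the tray is fully home under the hood, and the dial was pressed, turned to within about 3° of the green mark and released; the hand-in gave no verdict.

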